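# Load a two-tier kiln shelf

## Robot

A 6-joint arm with a two-finger parallel gripper is mounted at the origin on the work surface. World frame = base frame: x ahead of the robot, y to its left, z up, the work surface at z = 0. Lengths are in m, angles in rad, forces in N, time in s.
With the tool pointing down it reaches from about 0.35 to 0.775 m from the base axis. Payload 7.3 kg.
Tool frame: the origin (TCP) lies midway between the tips of the shut fingers; the grasp point (between the pads) lies 19 mm behind it; z points along the fingers, y is the line along which they close (so a half turn about z gives the same grasp; the last joint's range is limited). The gripper opens to 92 mm and grips with 3 to 60 N. Pads are 19 mm wide; open, the fingers measure 130 mm over their backs; the gripper's body (75 mm by 190 mm) begins 47 mm behind the grasp point.
Start: joints at [1.154, 0.342, 1.524, -0, 1.275, -0.146], TCP at [0.14, 0.506, 0.227] pointing down, gripper open.
Joint ranges: [-2.53, 2.53], [-0.77, 2.02], [0.04, 2.7], [-1, 4.14], [0.28, 2.66], [-3.11, 3.11]. Speed limits (rad/s): [2.57, 2.57, 3.14, 3.14, 3.14, 3.14].

## Interface

Orientations are given as [roll, pitch, yaw] about the fixed x, y, z axes, in that order (R = Rz(yaw) Ry(pitch) Rx(roll)).
In Python, from cell import robot, read_camera, camera_params, nets gives the robot as it stands. The module is installed in compiled form; this text tells all that it offers.
- The arm moves only by the tool step_arm, never from a script. Its argument "steps" is a list of rows, each an object of numbers: "x", "y", "z": the shift along the tool's x, y, z as a fraction of full scale; "rx", "ry", "rz": the turn, a rotation vector about the tool's x, y, z as a fraction of full scale; "claw": the opening, from -1 (shut) to 1 (fully open). In form: [{"x": .., "y": .., "z": .., "rx": .., "ry": .., "rz": .., "claw": ..}, ...]. A call has 1 to 12 rows; each row is the pose to reach, as a shift and turn from the pose commanded when the call began, along the tool's axes at that moment; what a row does not reach only later rows make up. Full scale, the value 1, is 750 mm for a shift and pi/4 rad for a turn. A row lasts 1/12 s, in which the tool goes at most 41.7 mm and 7.16 degrees, less where a joint would pass 70% of its speed; a pose out of reach is approached as far as the arm can. A call with a number of a shift or a turn outside -1 to 1 is refused whole. A call with a gripper value outside its range is refused whole. The fingers move at their own pace and stop on an object; "squeeze" is the grip in N (left out, the last holds). Time passes only in rows, so rows that repeat a pose let the fingers close. It gives the time, the measured TCP pose, the force, the opening and the grip force at its end, in the units of the state.
- robot.observe(): the state, without advancing time (a new reading comes with each control period).
- read_camera(name): name is "side" or "top" or "wrist"; returns (picture, depth): 420x560x3 uint8, blue, green, red; 420x560 float32, m along the optical axis (not along the pixel's ray), 0 where there is no reading.
- camera_params(name): a dict with "fx", "fy", "cx", "cy" (pixels), "k1" (the pictures are not rectified: a ray, as slopes to the right and down, at radius r is drawn at 1 + k1 r^2 times it, then the intrinsics apply), "R" (3x3) and "t" (3): a world point X has camera coordinates R X + t; the wrist camera has in their place "hand_eye" (4x4, takes a point from camera to tool coordinates, whose origin is the TCP and whose axes are the flange's). Camera axes: x right, y down, z forward; pixel columns grow to the right and rows downward; lengths in m; the calibration is good to about 2 mm. A picture is of the moment at which its call begins: read the wrist's pose just before it. camera_params takes no time and is no camera call.
- robot.hand_in(): hands the job in; it is judged then, once.
Trained networks look in the newest picture that a camera, given by its name, has taken for a name from the list of things; names that differ only in an ending like _2 or _b are one class to them, and where a whole thing is asked for, a point or a joint stands for the part that bears it (a point fixed in the world has none). Each returns a list of dicts, best first, with "conf" (0 to 1); they miss things now and then, are a little off and sometimes report something else, mostly with a low value. They report only what shows in the picture. A call takes as long as a camera call. They do not tell look-alikes from the thing itself.
- nets.masks_of(camera, query): "region" (420x560 bool, what is visible of it) and "box" ([left, top, right, bottom] in pixels, round what is visible of it).
- nets.landmark_of(camera, query): "pixel" ([row, column] in pixels: a listed point, or the origin of a listed thing).
The state is a dict: "time": time; "qpos": joint angles; "qvel": joint speeds; "joint_efforts": joint torques, N m; "tool_pos": TCP position; "tool_rot": TCP orientation; "contact_force": force on the tool from outside, world axes, zero at the start; "torque": the same for the moment, N m; "opening": finger opening in m; "grip_force": force on a finger pad.
Only numpy, scipy, OpenCV 4.12 (cv2) and the standard library are available. Lean on these libraries where they do the work, as an engineer would, in place of code of your own. Each camera call takes 0.05 s, during which the arm holds its last target. There are 200 camera calls.

## Task

Load the dark kiln shelf from the wooden ware board: stand the blue cup on the shelf midway between the two posts, lay the cream tile centred across the tops of both posts so that it bridges over the cup, and stand the green vase on the middle of the tile. Stand the yellow jar in the middle of the terracotta-red disc on the same shelf, leaving the white disc empty. Set everything down upright without dropping or tipping it, let go, and leave the glaze pot, the can and the brush where they are.

Things in the scene. Friction and masses are not known exactly. Their poses are not given: they have to be found in the camera images.
- shelf: dark grey fixed kiln shelf, a slab 280 (its x) by 250 (its y) by 16 mm lying flat on the table, with two fixed upright buff round posts on it, each 36 mm in diameter and 80 mm tall (tops 96 mm above the table), centred at +80 and -80 mm along the shelf's y axis (x = 0). Origin: centre of the slab's underside, midway between the posts; z up
- red_disc: terracotta-red fixed round disc, 68 mm in diameter, 8 mm thick, lying on the kiln shelf about 95 mm from the line of the posts, in front of or behind it. Origin: centre of its underside (16 mm above the table); z up
- white_disc: white fixed round disc, same size as the red one (68 mm in diameter, 8 mm thick), on the other side of the posts. Origin: centre of its underside; z up
- cup: blue open cup, round, outside diameter up to 54 mm (slightly narrower below), 55 mm tall, wall 4 mm, about 90 g. Starts upright on the wooden ware board, a fixed board 280 x 250 x 18 mm; the cup, vase and jar stand in a row along the board's long side, about 90 mm apart. Origin: centre of its underside; z up
- vase: green round vase, 60 mm tall, about 100 g: straight body 50 mm in diameter up to 36 mm, then a narrow neck of 24 mm and a lip of 32 mm. Starts upright on the ware board. Origin: centre of its underside; z up
- jar: yellow round lidded jar (lid is part of it), 60 mm tall, about 120 g: straight body 50 mm in diameter up to 42 mm, then a lid rim of 54 mm and a knob of 16 mm. Starts upright on the ware board. Origin: centre of its underside; z up
- tile: cream flat tile, 200 (its x) by 60 (its y) by 12 mm, about 280 g. Starts flat on the ware board, beside the row of pots, about 120 mm from it centre to centre, roughly parallel to the row. Origin: centre of its underside; z up
- glaze_pot: black round glaze pot with a white cap, 72 mm in diameter, 70 mm tall, loose, standing on the table beyond the work; to be left alone. Origin: centre of its underside
- slip_can: steel can, 66 mm in diameter, 60 mm tall, loose, standing on the table beyond the work; to be left alone. Origin: centre of its underside
- brush: brush, 140 mm long, lying loose on the table beyond the work, between the pot and the can; to be left alone. Origin: underside of the brush; its x axis runs along it
There are look-alikes about, which are no part of the job. Of the things like the tile, leave any that is turquoise; of the rest the larger one is meant. Of the things that look like the vase, the larger one is meant.

How it is judged:
At the end, for the whole second after the job is handed in: Cup on the shelf and tile flat across both posts, each within 13 mm (shelf x and y) of the midpoint between the posts; tile along the line of the posts within 0.14 rad; vase on the tile within 15 mm of its centre; jar on the red disc within 13 mm of its centre; all four upright and at rest (x of cup in the frame of shelf between -0.013 and 0.013 m and y of cup in the frame of shelf between -0.013 and 0.013 m and z of cup in the frame of shelf between 0.012 and 0.02 m and x of tile in the frame of shelf between -0.013 and 0.013 m and y of tile in the frame of shelf between -0.013 and 0.013 m and z of tile in the frame of shelf between 0.092 and 0.1 m and angle between the x axis of tile and the y axis of shelf, either way round below 0.14 rad and horizontal distance between vase and tile below 0.015 m and z of vase in the frame of shelf between 0.103 and 0.113 m and horizontal distance between jar and red_disc below 0.013 m and z of jar in the frame of red_disc between 0.004 and 0.012 m and angle between each of cup, vase, jar, tile's own z axis and vertical below 0.1 rad and linear speed of each of cup, vase, jar, tile below 0.02 m/s and angular speed of each of cup, vase, jar, tile below 0.2 rad/s); the robot touches nothing.
It fails at once if the cup, the vase or the jar is tipped over (angle between any of cup, vase, jar's own z axis and vertical above 0.6 rad).
It fails at once if the cup, vase, jar or tile is dropped: it moves free of the fingers at over 0.7 m/s (a fall of 25 mm) ((linear speed of cup above 0.7 m/s and contact force between cup and the fingers below 0.05 N) or (linear speed of vase above 0.7 m/s and contact force between vase and the fingers below 0.05 N) or (linear speed of jar above 0.7 m/s and contact force between jar and the fingers below 0.05 N) or (linear speed of tile above 0.7 m/s and contact force between tile and the fingers below 0.05 N)).
It fails at once if the glaze pot, the can or the brush is pushed more than 30 mm away (distance of any of glaze_pot, slip_can, brush from where it was at the start of the episode above 0.03 m).
It also fails if it takes over 120 s, if anything falls off the work surface, if the arm or the gripper's body presses on something with over 40 N, if the wrist force passes 120 N, or if a joint passes its speed limit or range.

## Working session

There is one attempt and no reset: what is moved stays moved. The work goes in short steps, Python scripts to look and compute and a tool call to move; the robot and the scene stay as the last step left them, time stands still between calls to the robot, and variables do not carry over. Pictures are saved under pics/ and viewed, at most 14 in all, crops included, and the job is handed in when it is done.

Besides the shell and the picture viewer there is one more tool, called after "Request:" as name([rows], argument=value, ...), one row to a line, values as JSON. step_arm: Moves the arm, as the interface text tells. Its arguments: {"type":"object","properties":{"steps":{"type":"array","items":{"type":"object","properties":{"x":{"type":"number","minimum":-1,"maximum":1},"y":{"type":"number","minimum":-1,"maximum":1},"z":{"type":"number","minimum":-1,"maximum":1},"rx":{"type":"number","minimum":-1,"maximum":1},"ry":{"type":"number","minimum":-1,"maximum":1},"rz":{"type":"number","minimum":-1,"maximum":1},"claw":{"type":"number"}}}},"squeeze":{"type":"number"}},"required":["steps"]}

```bash
mkdir -p pics; python3 - <<'E'
from cell import robot, read_camera, camera_params, nets
import cv2
print(robot.observe())
for n in("top","side"):
    p,d=read_camera(n); cv2.imwrite(f"pics/{n}0.png",p)
    print(n,camera_params(n))
print(camera_params("wrist"))
E
```

```text
{'time': 0.0, 'qpos': array([ 1.15397884e+00,  3.42721668e-01,  1.52499250e+00,  4.33198138e-06,
        1.27535041e+00, -1.46029603e-01]), 'qvel': array([ 0.00034971,  0.00129829, -0.00014373, -0.00093889,  0.00067212,
        0.00113908]), 'joint_efforts': array([-1.22780824e-03, -4.31250894e+01, -2.44218117e+01,  7.16584269e-02,
        5.59301418e-02, -7.92515084e-05]), 'tool_pos': array([0.14026907, 0.50551953, 0.22605405]), 'tool_rot': array([-3.14013700e+00, -2.18279077e-04,  2.87080335e+00]), 'contact_force': array([ 0.55113898,  0.69420421, -0.24931871]), 'torque': array([-0.01451004, -0.01594867, -0.01739002]), 'grip_force': 0.0, 'opening': 0.09171586391953905}
top {'fx': 485.36992811369, 'fy': 485.36992811369, 'cx': 278.7713511767193, 'cy': 203.91501609289134, 'k1': -0.13621482106503238, 'R': array([[ 0.02209605, -0.99969531, -0.01100217],
       [-0.9891212 , -0.02025881, -0.1457012 ],
       [ 0.14543391,  0.0141019 , -0.98926746]]), 't': array([-0.10430021,  0.51472322,  1.03096225])}
side {'fx': 532.5090033261197, 'fy': 532.5090033261197, 'cx': 279.9613373796761, 'cy': 212.61738134644074, 'k1': -0.09647834828188107, 'R': array([[ 0.75630041, -0.65395667, -0.0187178 ],
       [-0.36425154, -0.39714585, -0.84237521],
       [ 0.54344319,  0.64390671, -0.53856629]]), 't': array([-0.46311358,  0.17307492,  0.92434782])}
{'fx': 298.5407580435819, 'fy': 298.5407580435819, 'cx': 280.6107066442722, 'cy': 210.66868392402012, 'k1': -0.034573652928576455, 'hand_eye': array([[-9.52972952e-04, -9.62082252e-01, -2.72757826e-01,
         7.23011816e-02],
       [ 9.99999407e-01, -7.72935283e-04, -7.67512602e-04,
         5.60906989e-04],
       [ 5.27586106e-04, -2.72758395e-01,  9.62082418e-01,
        -1.58226643e-01],
       [ 0.00000000e+00,  0.00000000e+00,  0.00000000e+00,
         1.00000000e+00]])}
```

View pics/top0.png

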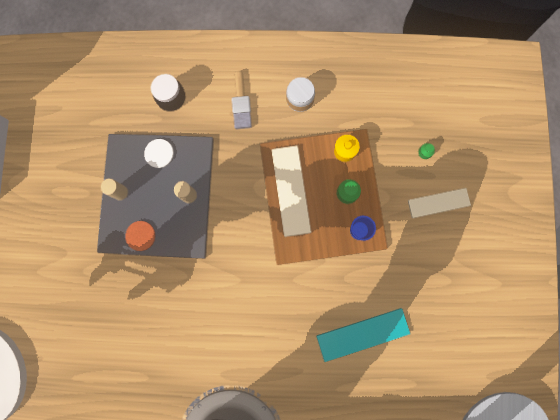

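View pics/side0.png

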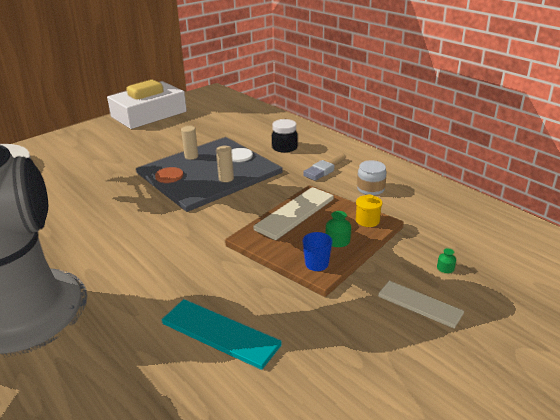

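The top view shows the shelf at left: posts at (113,188) and (183,190), white disc (158,153), red disc (139,235). The board is in the middle: tile (291,190), jar (346,147), vase (349,190), cup (362,228). The look-alikes are the turquoise tile (363,335), a small tile (440,203) and a small vase (426,151). The side view agrees.

```bash
cat > h.py <<'E'
from cell import robot, read_camera, camera_params, nets
import numpy as np, cv2
from scipy.spatial.transform import Rotation as Ro
def cloud(n):
    if n=="wrist":
        s=robot.observe(); R0=Ro.from_euler('xyz',s['tool_rot']).as_matrix(); t0=s['tool_pos']
    p,d=read_camera(n); c=camera_params(n)
    v,u=np.mgrid[:420,:560]
    K=np.array([[c['fx'],0,c['cx']],[0,c['fy'],c['cy']],[0,0,1.]])
    q=cv2.undistortPoints(np.stack([u,v],-1).reshape(-1,1,2).astype(float),K,np.array([c['k1'],0,0,0])).reshape(420,560,2)
    X=np.dstack([q*d[...,None],d])
    if n=="wrist":
        H=c['hand_eye']; W=(X@H[:3,:3].T+H[:3,3])@R0.T+t0
    else: W=(X-c['t'])@c['R']
    W[d==0]=np.nan
    return p,W
def circ(P,r=None):
    # circle fit; optional fixed radius
    from scipy.optimize import least_squares
    c0=P.mean(0)
    f=(lambda a:np.hypot(*(P-a[:2]).T)-(r if r else a[2]))
    s=least_squares(f,[*c0,r or .025],loss='soft_l1',f_scale=.002)
    return s.x
E
python3 - <<'E'
from h import *
for n in("top","side"):
    p,W=cloud(n)
    for q in "shelf red_disc white_disc cup vase jar tile".split():
        for m in nets.masks_of(n,q)[:3]:
            r=m['region']; P=W[r]; P=P[~np.isnan(P[:,0])]
            if len(P)<10: continue
            z=np.percentile(P[:,2],[2,50,98]); 
            T=P[P[:,2]>z[2]-.006]
            e,_=cv2.minEnclosingCircle(T[:,:2].astype(np.float32)); R=cv2.minAreaRect(T[:,:2].astype(np.float32))
            print(n,q,round(m['conf'],2),m['box'],len(P),'z',z.round(4),'topmean',T[:,:2].mean(0).round(4),'circ',np.round(e,4),round(_*1e3,1),'rect',np.round(R[0],4),np.round(R[1],4),round(R[2],1))
        for l in nets.landmark_of(n,q)[:2]:
            print('   lm',np.round(l['pixel'],1),round(l['conf'],2))
E
```

```text
top shelf 0.93 [98.0, 135.1, 214.6, 259.6] 11533 z [0.0118 0.0164 0.0959] topmean [0.5366 0.1897] circ [0.539  0.1907] 97.7 rect [0.537  0.1907] [0.1951 0.0341] 89.3
   lm [194.6 154.6] 0.63
top red_disc 0.73 [128.3, 218.2, 153.7, 251.4] 732 z [0.0172 0.0242 0.0285] topmean [0.4415 0.217 ] circ [0.4413 0.2163] 34.8 rect [0.441  0.2158] [0.0657 0.0659] 3.0
   lm [235.1 139.7] 0.76
top white_disc 0.74 [144.9, 140.4, 174.7, 167.5] 631 z [0.0195 0.0242 0.0281] topmean [0.6312 0.187 ] circ [0.6312 0.1871] 34.0 rect [0.6314 0.1871] [0.0661 0.0631] 29.8
   lm [154.7 159.2] 0.59
top cup 0.88 [352.8, 214.1, 375.4, 237.9] 517 z [0.0182 0.0396 0.0752] topmean [ 0.4655 -0.2751] circ [ 0.465  -0.2733] 27.0 rect [ 0.4651 -0.2743] [0.0507 0.052 ] 44.4
   lm [228.6 358.8] 0.72
top vase 0.8 [339.2, 179.8, 356.9, 200.0] 419 z [0.0334 0.0608 0.0811] topmean [ 0.5492 -0.2458] circ [ 0.5494 -0.2461] 15.1 rect [ 0.5494 -0.2459] [0.0272 0.0283] 45.7
top vase 0.54 [418.9, 146.3, 435.1, 159.8] 211 z [0.0041 0.0275 0.0432] topmean [ 0.6521 -0.4307] circ [ 0.6526 -0.4312] 10.2 rect [ 0.6524 -0.4305] [0.0183 0.
[... 2401 characters left out ...]
96 0.0809] topmean [ 0.6424 -0.2427] circ [ 0.6457 -0.2414] 10.4 rect [ 0.6449 -0.2416] [0.0157 0.0149] 11.4
   lm [222.4 366.1] 0.59
side tile 0.86 [375.7, 281.4, 466.5, 328.1] 1582 z [0.0047 0.0112 0.0137] topmean [ 0.531  -0.4658] circ [ 0.5323 -0.463 ] 73.9 rect [ 0.5313 -0.4629] [0.0468 0.1423] 13.6
side tile 0.73 [159.9, 301.4, 282.1, 370.6] 3604 z [0.0065 0.0145 0.017 ] topmean [ 0.2342 -0.2941] circ [ 0.2318 -0.2887] 102.9 rect [ 0.2342 -0.2871] [0.063  0.2022] 18.0
side tile 0.68 [256.0, 186.7, 334.1, 240.9] 1788 z [0.0216 0.0329 0.0354] topmean [ 0.542  -0.1237] circ [ 0.549  -0.1221] 103.8 rect [ 0.5487 -0.1201] [0.203  0.0642] 9.6
   lm [334.6 218.8] 0.86
   lm [209.9 296.1] 0.75
```

```bash
cat >> h.py <<'E'
def posts(W):
    out=[]
    for y0 in(.11,.27):
        m=(abs(W[...,2]-.096)<.006)&(abs(W[...,0]-.537)<.03)&(abs(W[...,1]-y0)<.035)
        P=W[m][:,:2]; out.append(circ(P[:],None)[:2]*0+P.mean(0))
        e,r=cv2.minEnclosingCircle(P.astype(np.float32)); print('post',P.mean(0).round(4),np.round(e,4),round(r,4),len(P))
    return out
def go(*targets):
    """targets: (x,y,z,yaw) world -> row fractions from current pose"""
    s=robot.observe(); R=Ro.from_euler('xyz',s['tool_rot'])
    print('now',s['tool_pos'].round(4),s['tool_rot'].round(3),'t',round(s['time'],1),'q6',round(s['qpos'][5],2))
    for x,y,z,w in targets:
        d=R.inv().apply(np.array([x,y,z])-s['tool_pos']); r=(R.inv()*Ro.from_euler('xyz',[np.pi,0,w])).as_rotvec()
        print((x,y,z,w),'xyz',(d/.75).round(4),'r',(r/(np.pi/4)).round(3),'rows',round(np.linalg.norm(d)/.0417,1),round(np.linalg.norm(r)/.125,1))
E
python3 - <<'E'
from h import *
for n in("top","side"):
    p,W=cloud(n); a=posts(W); d=a[1]-a[0]; print(n,'mid',(a[0]+a[1])/2,'ang',np.degrees(np.arctan2(d[1],d[0])))
    m=(abs(W[...,2]-.017)<.005)&(abs(W[...,0]-.537)<.17)&(abs(W[...,1]-.19)<.15)
    r=cv2.minAreaRect(W[m][:,:2].astype(np.float32)); print('slab',r)
    for nm,c in(('jar',(.643,-.24)),('vase',(.548,-.247)),('cup',(.4645,-.274))):
        m=(np.hypot(W[...,0]-c[0],W[...,1]-c[1])<.04)&(W[...,2]>.07)
        P=W[m]; print(nm,P[:,:2].mean(0).round(4),(P[:,:2].min(0)/2+P[:,:2].max(0)/2).round(4),np.ptp(P[:,:2],axis=0).round(3))
go((.42,.15,.2,2.36),(.465,-.274,.15,2.36))
E
```

```text
post [0.5351 0.1102] [0.5352 0.1107] 0.0178 214
post [0.5381 0.2698] [0.5383 0.2701] 0.0181 216
top mid [0.53660361 0.18998415] ang 88.90556066647986
slab ((0.5375014543533325, 0.19047486782073975), (0.25174403190612793, 0.2812032103538513), 88.93353271484375)
jar [ 0.6431 -0.2399] [ 0.6467 -0.246 ] [0.032 0.031]
vase [ 0.5493 -0.2461] [ 0.5494 -0.2456] [0.029 0.029]
cup [ 0.4658 -0.2736] [ 0.4651 -0.2731] [0.053 0.052]
post [0.5333 0.104 ] [0.5366 0.1057] 0.0205 131
post [0.5369 0.2645] [0.5393 0.2668] 0.0194 101
side mid [0.53509328 0.18426048] ang 88.73588253957845
slab ((0.5367788076400757, 0.1891545057296753), (0.25803616642951965, 0.28296151757240295), 88.41873168945312)
jar [ 0.6413 -0.2449] [ 0.6419 -0.2419] [0.051 0.048]
vase [ 0.5454 -0.2496] [ 0.5466 -0.247 ] [0.031 0.03 ]
cup [ 0.4633 -0.275 ] [ 0.4628 -0.2748] [0.053 0.055]
now [0.1404 0.5059 0.2267] [3.142 0.    2.871] t 1.7 q6 -0.15
(0.42, 0.15, 0.2, 2.36) xyz [-0.4861 -0.3575  0.0356] r [0.   0.   0.65] rows 10.9 4.1
(0.465, -0.274, 0.15, 2.36) xyz [-0.6951 -0.8862  0.1023] r [0.   0.   0.65] rows 20.3 4.1
```

Request:
step_arm([
  {"x": -0.486, "y": -0.358, "z": 0.036, "rz": 0.65, "claw": 0.55},
  {"x": -0.486, "y": -0.358, "z": 0.036, "rz": 0.65, "claw": 0.55},
  {"x": -0.486, "y": -0.358, "z": 0.036, "rz": 0.65, "claw": 0.55},
  {"x": -0.486, "y": -0.358, "z": 0.036, "rz": 0.65, "claw": 0.55},
  {"x": -0.486, "y": -0.358, "z": 0.036, "rz": 0.65, "claw": 0.55},
  {"x": -0.486, "y": -0.358, "z": 0.036, "rz": 0.65, "claw": 0.55},
  {"x": -0.486, "y": -0.358, "z": 0.036, "rz": 0.65, "claw": 0.55},
  {"x": -0.486, "y": -0.358, "z": 0.036, "rz": 0.65, "claw": 0.55},
  {"x": -0.486, "y": -0.358, "z": 0.036, "rz": 0.65, "claw": 0.55},
  {"x": -0.486, "y": -0.358, "z": 0.036, "rz": 0.65, "claw": 0.55},
  {"x": -0.695, "y": -0.886, "z": 0.102, "rz": 0.65, "claw": 0.55},
  {"x": -0.695, "y": -0.886, "z": 0.102, "rz": 0.65, "claw": 0.55},
])

```text
$.steps[0]: bad value
```

```bash
python3 -c "
from h import *
print(robot.observe()['opening'])
go((.4645,-.274,.15,2.36))"
```

```text
0.09141653851996509
now [0.1404 0.5059 0.2267] [3.142 0.    2.871] t 1.7 q6 -0.15
(0.4645, -0.274, 0.15, 2.36) xyz [-0.6945 -0.8864  0.1023] r [0.   0.   0.65] rows 20.3 4.1
```

Request:
step_arm([
  {"x": -0.486, "y": -0.358, "z": 0.036, "rx": 0, "ry": 0, "rz": 0.65, "claw": 0.55},
  {"x": -0.486, "y": -0.358, "z": 0.036, "rx": 0, "ry": 0, "rz": 0.65, "claw": 0.55},
  {"x": -0.486, "y": -0.358, "z": 0.036, "rx": 0, "ry": 0, "rz": 0.65, "claw": 0.55},
  {"x": -0.486, "y": -0.358, "z": 0.036, "rx": 0, "ry": 0, "rz": 0.65, "claw": 0.55},
  {"x": -0.486, "y": -0.358, "z": 0.036, "rx": 0, "ry": 0, "rz": 0.65, "claw": 0.55},
  {"x": -0.486, "y": -0.358, "z": 0.036, "rx": 0, "ry": 0, "rz": 0.65, "claw": 0.55},
  {"x": -0.486, "y": -0.358, "z": 0.036, "rx": 0, "ry": 0, "rz": 0.65, "claw": 0.55},
  {"x": -0.486, "y": -0.358, "z": 0.036, "rx": 0, "ry": 0, "rz": 0.65, "claw": 0.55},
  {"x": -0.486, "y": -0.358, "z": 0.036, "rx": 0, "ry": 0, "rz": 0.65, "claw": 0.55},
  {"x": -0.486, "y": -0.358, "z": 0.036, "rx": 0, "ry": 0, "rz": 0.65, "claw": 0.55},
  {"x": -0.695, "y": -0.886, "z": 0.102, "rx": 0, "ry": 0, "rz": 0.65, "claw": 0.55},
  {"x": -0.695, "y": -0.886, "z": 0.102, "rx": 0, "ry": 0, "rz": 0.65, "claw": 0.55},
])

```text
time: 2.7
tool_pos: [0.4104, 0.0948, 0.1925]
tool_rot: [3.141, 0.001, 2.36]
contact_force: [1.3, -0.1, -0.7]
opening: 0.0713
grip_force: 0.0
```

```bash
python3 -c "
from h import *
print(robot.observe()['opening'])
go((.4645,-.274,.15,2.36))"
```

```text
0.07133033872146274
now [0.4104 0.0948 0.1925] [3.141e+00 1.000e-03 2.360e+00] t 2.7 q6 -0.75
(0.4645, -0.274, 0.15, 2.36) xyz [-0.3975 -0.2984  0.0567] r [0.001 0.001 0.   ] rows 9.0 0.0
```

Request:
step_arm([
  {"x": -0.39, "y": -0.29, "z": 0.056, "rx": 0, "ry": 0, "rz": 0, "claw": 0.55},
  {"x": -0.39, "y": -0.29, "z": 0.056, "rx": 0, "ry": 0, "rz": 0, "claw": 0.55},
  {"x": -0.39, "y": -0.29, "z": 0.056, "rx": 0, "ry": 0, "rz": 0, "claw": 0.55},
  {"x": -0.39, "y": -0.29, "z": 0.056, "rx": 0, "ry": 0, "rz": 0, "claw": 0.55},
  {"x": -0.39, "y": -0.29, "z": 0.056, "rx": 0, "ry": 0, "rz": 0, "claw": 0.55},
  {"x": -0.39, "y": -0.29, "z": 0.056, "rx": 0, "ry": 0, "rz": 0, "claw": 0.55},
  {"x": -0.39, "y": -0.29, "z": 0.056, "rx": 0, "ry": 0, "rz": 0, "claw": 0.55},
  {"x": -0.39, "y": -0.29, "z": 0.056, "rx": 0, "ry": 0, "rz": 0, "claw": 0.55},
  {"x": -0.39, "y": -0.29, "z": 0.056, "rx": 0, "ry": 0, "rz": 0, "claw": 0.55},
  {"x": -0.39, "y": -0.29, "z": 0.056, "rx": 0, "ry": 0, "rz": 0, "claw": 0.55},
  {"x": -0.39, "y": -0.29, "z": 0.056, "rx": 0, "ry": 0, "rz": 0, "claw": 0.55},
])

```text
time: 3.62
tool_pos: [0.4636, -0.2651, 0.1498]
tool_rot: [3.141, -0.001, 2.357]
contact_force: [0.6, 0.4, 0.1]
opening: 0.0709
grip_force: 0.0
```

```bash
python3 - <<'E'
from h import *
p,W=cloud("wrist"); cv2.imwrite("pics/w1.png",p)
for q in("cup","vase","jar"):
    for m in nets.masks_of("wrist",q)[:1]:
        P=W[m['region']]; P=P[~np.isnan(P[:,0])]; z=np.percentile(P[:,2],98); T=P[P[:,2]>z-.005][:,:2]
        print(q,m['conf'],len(P),z,cv2.minEnclosingCircle(T.astype(np.float32)))
go((.4645,-.274,.035,2.36))
E
```

```text
cup 0.58 3173 0.07402659469978218 ((0.4648273289203644, -0.2744334936141968), 0.026819847524166107)
vase 0.91 1138 0.060662604234987545 ((0.5234161019325256, -0.24012963473796844), 0.03664962574839592)
now [ 0.4639 -0.2624  0.1508] [ 3.141 -0.     2.362] t 3.8 q6 -1.45
(0.4645, -0.274, 0.035, 2.36) xyz [-0.0115 -0.0105  0.1544] r [ 0.    -0.     0.002] rows 2.8 0.0
```

Request:
step_arm([
  {"x": -0.0115, "y": -0.0105, "z": 0, "rx": 0, "ry": 0, "rz": 0, "claw": 0.55},
  {"x": -0.0115, "y": -0.0105, "z": 0.03, "rx": 0, "ry": 0, "rz": 0, "claw": 0.55},
  {"x": -0.0115, "y": -0.0105, "z": 0.08, "rx": 0, "ry": 0, "rz": 0, "claw": 0.55},
  {"x": -0.0115, "y": -0.0105, "z": 0.12, "rx": 0, "ry": 0, "rz": 0, "claw": 0.55},
  {"x": -0.0115, "y": -0.0105, "z": 0.145, "rx": 0, "ry": 0, "rz": 0, "claw": 0.55},
  {"x": -0.0115, "y": -0.0105, "z": 0.154, "rx": 0, "ry": 0, "rz": 0, "claw": 0.55},
  {"x": -0.0115, "y": -0.0105, "z": 0.154, "rx": 0, "ry": 0, "rz": 0, "claw": 0.55},
  {"x": -0.0115, "y": -0.0105, "z": 0.154, "rx": 0, "ry": 0, "rz": 0, "claw": -0.2},
  {"x": -0.0115, "y": -0.0105, "z": 0.154, "rx": 0, "ry": 0, "rz": 0, "claw": -0.2},
  {"x": -0.0115, "y": -0.0105, "z": 0.154, "rx": 0, "ry": 0, "rz": 0, "claw": -0.2},
  {"x": -0.0115, "y": -0.0105, "z": 0.154, "rx": 0, "ry": 0, "rz": 0, "claw": -0.2},
  {"x": -0.0115, "y": -0.0105, "z": 0.154, "rx": 0, "ry": 0, "rz": 0, "claw": -0.2},
], squeeze=12)

```text
time: 4.82
tool_pos: [0.4653, -0.276, 0.0365]
tool_rot: [3.141, 0.003, 2.36]
contact_force: [-0.4, 0.6, 6.5]
opening: 0.052
grip_force: 12.0
```

```bash
python3 -c "
from h import *
s=robot.observe(); print(s['opening'],s['grip_force'])
go((.4645,-.274,.2,2.36),(.46,.0,.2,1.95),(.537,.19,.2,1.55))"
```

```text
0.051990369876332876 12.00025743819424
now [ 0.4653 -0.276   0.0365] [3.141e+00 3.000e-03 2.360e+00] t 4.8 q6 -1.47
(0.4645, -0.274, 0.2, 2.36) xyz [ 0.002   0.0012 -0.2181] r [0.    0.004 0.   ] rows 3.9 0.0
(0.46, 0.0, 0.2, 1.95) xyz [ 0.2635  0.2564 -0.2187] r [0.001 0.004 0.522] rows 7.7 3.3
(0.537, 0.19, 0.2, 1.55) xyz [ 0.369   0.5086 -0.2189] r [0.002 0.003 1.032] rows 12.0 6.5
```

Request:
step_arm([
  {"x": 0.0, "y": 0.0, "z": -0.03, "rx": 0, "ry": 0, "rz": 0, "claw": -0.2},
  {"x": 0.0, "y": 0.0, "z": -0.08, "rx": 0, "ry": 0, "rz": 0, "claw": -0.2},
  {"x": 0.0, "y": 0.0, "z": -0.13, "rx": 0, "ry": 0, "rz": 0, "claw": -0.2},
  {"x": 0.02, "y": 0.02, "z": -0.18, "rx": 0, "ry": 0, "rz": 0, "claw": -0.2},
  {"x": 0.06, "y": 0.06, "z": -0.21, "rx": 0, "ry": 0, "rz": 0.2, "claw": -0.2},
  {"x": 0.095, "y": 0.095, "z": -0.21, "rx": 0, "ry": 0, "rz": 0.3, "claw": -0.2},
  {"x": 0.13, "y": 0.13, "z": -0.21, "rx": 0, "ry": 0, "rz": 0.4, "claw": -0.2},
  {"x": 0.165, "y": 0.165, "z": -0.21, "rx": 0, "ry": 0, "rz": 0.5, "claw": -0.2},
  {"x": 0.2, "y": 0.2, "z": -0.21, "rx": 0, "ry": 0, "rz": 0.6, "claw": -0.2},
  {"x": 0.235, "y": 0.235, "z": -0.21, "rx": 0, "ry": 0, "rz": 0.7, "claw": -0.2},
  {"x": 0.26, "y": 0.26, "z": -0.21, "rx": 0, "ry": 0, "rz": 0.8, "claw": -0.2},
  {"x": 0.28, "y": 0.28, "z": -0.21, "rx": 0, "ry": 0, "rz": 0.9, "claw": -0.2},
])

```text
time: 5.82
tool_pos: [0.4626, 0.024, 0.1929]
tool_rot: [3.141, -0.0, 1.651]
contact_force: [0.4, -0.0, -0.2]
opening: 0.0521
grip_force: 12.0
```

```bash
python3 -c "
from h import *
s=robot.observe(); print(s['opening'],s['grip_force'])
go((.537,.19,.19,1.55))"
```

```text
0.05214776056388895 11.9953382886888
now [0.4626 0.024  0.1929] [ 3.141 -0.     1.651] t 5.8 q6 -0.19
(0.537, 0.19, 0.19, 1.55) xyz [0.2126 0.1167 0.004 ] r [ 0.    -0.001  0.129] rows 4.4 0.8
```

Request:
step_arm([
  {"x": 0.05, "y": 0.028, "z": 0, "rx": 0, "ry": 0, "rz": 0.05, "claw": -0.2},
  {"x": 0.1, "y": 0.055, "z": 0, "rx": 0, "ry": 0, "rz": 0.1, "claw": -0.2},
  {"x": 0.15, "y": 0.08, "z": 0, "rx": 0, "ry": 0, "rz": 0.1, "claw": -0.2},
  {"x": 0.19, "y": 0.105, "z": 0, "rx": 0, "ry": 0, "rz": 0.1, "claw": -0.2},
  {"x": 0.205, "y": 0.115, "z": 0, "rx": 0, "ry": 0, "rz": 0.1, "claw": -0.2},
  {"x": 0.205, "y": 0.115, "z": 0, "rx": 0, "ry": 0, "rz": 0.1, "claw": -0.2},
  {"x": 0.205, "y": 0.115, "z": 0, "rx": 0, "ry": 0, "rz": 0.1, "claw": -0.2},
])

```text
time: 6.4
tool_pos: [0.536, 0.1823, 0.1921]
tool_rot: [-3.141, 0.001, 1.577]
contact_force: [0.1, -1.2, -1.2]
opening: 0.0521
grip_force: 12.0
```

```bash
python3 - <<'E'
from h import *
p,W=cloud("side")
for m in nets.masks_of("side","cup")[:1]:
    P=W[m['region']]; P=P[~np.isnan(P[:,0])]; print(m['conf'],m['box'],np.percentile(P,[2,98],axis=0))
go((.537,.19,.0345,1.55))
E
```

```text
0.6 [193.3, 83.4, 212.6, 111.7] [[0.51264869 0.15678723 0.1776575 ]
 [0.55954013 0.20825542 0.23184844]]
now [0.5359 0.181  0.1925] [-3.141  0.     1.574] t 6.5 q6 0.19
(0.537, 0.19, 0.0345, 1.55) xyz [0.0121 0.0017 0.2106] r [-0.001  0.001  0.031] rows 3.8 0.2
```

Request:
step_arm([
  {"x": 0.012, "y": 0.0017, "z": 0, "rx": 0, "ry": 0, "rz": 0.03, "claw": -0.2},
  {"x": 0.012, "y": 0.0017, "z": 0.04, "rx": 0, "ry": 0, "rz": 0.03, "claw": -0.2},
  {"x": 0.012, "y": 0.0017, "z": 0.085, "rx": 0, "ry": 0, "rz": 0.03, "claw": -0.2},
  {"x": 0.012, "y": 0.0017, "z": 0.13, "rx": 0, "ry": 0, "rz": 0.03, "claw": -0.2},
  {"x": 0.012, "y": 0.0017, "z": 0.165, "rx": 0, "ry": 0, "rz": 0.03, "claw": -0.2},
  {"x": 0.012, "y": 0.0017, "z": 0.185, "rx": 0, "ry": 0, "rz": 0.03, "claw": -0.2},
  {"x": 0.012, "y": 0.0017, "z": 0.197, "rx": 0, "ry": 0, "rz": 0.03, "claw": -0.2},
  {"x": 0.012, "y": 0.0017, "z": 0.204, "rx": 0, "ry": 0, "rz": 0.03, "claw": -0.2},
  {"x": 0.012, "y": 0.0017, "z": 0.208, "rx": 0, "ry": 0, "rz": 0.03, "claw": -0.2},
  {"x": 0.012, "y": 0.0017, "z": 0.21, "rx": 0, "ry": 0, "rz": 0.03, "claw": -0.2},
  {"x": 0.012, "y": 0.0017, "z": 0.21, "rx": 0, "ry": 0, "rz": 0.03, "claw": -0.2},
])

```text
time: 7.42
tool_pos: [0.5383, 0.1909, 0.0359]
tool_rot: [3.14, -0.0, 1.551]
contact_force: [0.4, -0.7, -0.6]
opening: 0.0522
grip_force: 12.0
```

Request:
step_arm([
  {"x": 0, "y": 0, "z": 0.0012, "rx": 0, "ry": 0, "rz": 0, "claw": -0.2},
  {"x": 0, "y": 0, "z": 0.0024, "rx": 0, "ry": 0, "rz": 0, "claw": -0.2},
  {"x": 0, "y": 0, "z": 0.0024, "rx": 0, "ry": 0, "rz": 0, "claw": -0.2},
  {"x": 0, "y": 0, "z": 0.0024, "rx": 0, "ry": 0, "rz": 0, "claw": -0.2},
])

```text
time: 7.75
tool_pos: [0.5385, 0.1915, 0.0345]
tool_rot: [3.139, -0.001, 1.552]
contact_force: [-1.0, 1.2, 5.7]
opening: 0.052
grip_force: 12.0
```

Contact. Release and rise.

Request:
step_arm([
  {"x": 0, "y": 0, "z": 0, "rx": 0, "ry": 0, "rz": 0, "claw": 0.2},
  {"x": 0, "y": 0, "z": 0, "rx": 0, "ry": 0, "rz": 0, "claw": 0.6},
  {"x": 0, "y": 0, "z": 0, "rx": 0, "ry": 0, "rz": 0, "claw": 0.6},
  {"x": 0, "y": 0, "z": 0, "rx": 0, "ry": 0, "rz": 0, "claw": 0.6},
  {"x": 0, "y": 0, "z": -0.02, "rx": 0, "ry": 0, "rz": 0, "claw": 0.6},
  {"x": 0, "y": 0, "z": -0.07, "rx": 0, "ry": 0, "rz": 0, "claw": 0.6},
  {"x": 0, "y": 0, "z": -0.12, "rx": 0, "ry": 0, "rz": 0, "claw": 0.6},
  {"x": 0, "y": 0, "z": -0.17, "rx": 0, "ry": 0, "rz": 0, "claw": 0.6},
  {"x": 0, "y": 0, "z": -0.22, "rx": 0, "ry": 0, "rz": 0, "claw": 0.6},
  {"x": 0, "y": 0, "z": -0.22, "rx": 0, "ry": 0, "rz": 0, "claw": 0.6},
])

```text
time: 8.58
tool_pos: [0.5412, 0.1918, 0.2062]
tool_rot: [3.128, -0.003, 1.551]
contact_force: [1.3, 0.7, 0.4]
opening: 0.0734
grip_force: 0.0
```

```bash
cat >> h.py <<'E'
def top_of(cam,q,dz=.005):
    p,W=cloud(cam)
    for m in nets.masks_of(cam,q)[:2]:
        P=W[m['region']]; P=P[~np.isnan(P[:,0])]; z=np.percentile(P[:,2],98); T=P[P[:,2]>z-dz][:,:2].astype(np.float32)
        print(cam,q,round(m['conf'],2),m['box'],len(P),'z',z.round(4),'encl',np.round(cv2.minEnclosingCircle(T)[0],4),round(cv2.minEnclosingCircle(T)[1],4),'rect',cv2.minAreaRect(T))
    return p
E
python3 - <<'E'
from h import *
p=top_of("wrist","cup"); cv2.imwrite("pics/w2.png",p); top_of("side","cup")
go((.45,.0,.19,2.3),(.6435,-.2405,.15,3.0))
E
```

```text
wrist cup 0.97 [250.3, 174.8, 304.5, 223.8] 2109 z 0.072 encl [0.5394 0.1939] 0.0267 rect ((0.5394583940505981, 0.19395655393600464), (0.052196722477674484, 0.05232870578765869), 21.235193252563477)
side cup 0.56 [193.3, 145.1, 215.2, 170.1] 515 z 0.0753 encl [0.5372 0.1925] 0.0287 rect ((0.5375762581825256, 0.1919534057378769), (0.054346539080142975, 0.05033989995718002), 65.96543884277344)
now [0.537  0.1908 0.1969] [-3.139e+00  1.000e-03  1.551e+00] t 8.8 q6 0.23
(0.45, 0.0, 0.19, 2.3) xyz [-0.2566 -0.1109  0.0096] r [-0.003 -0.001 -0.953] rows 5.0 6.0
(0.6435, -0.2405, 0.15, 3.0) xyz [-0.5721  0.1534  0.0625] r [-0.003 -0.002 -1.845] rows 10.7 11.6
```

View pics/w2.png

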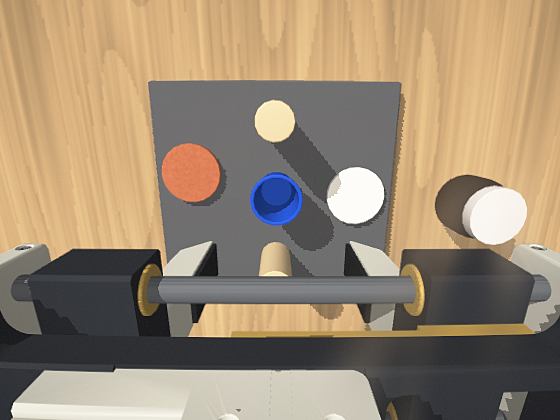

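The cup stands upright at (276,198) midway between the posts, and both discs are clear. Next is the jar.

Request:
step_arm([
  {"x": -0.05, "y": 0.012, "z": 0, "rx": 0, "ry": 0, "rz": -0.15, "claw": 0.6},
  {"x": -0.1, "y": 0.025, "z": 0, "rx": 0, "ry": 0, "rz": -0.3, "claw": 0.7},
  {"x": -0.15, "y": 0.04, "z": 0, "rx": 0, "ry": 0, "rz": -0.45, "claw": 0.7},
  {"x": -0.2, "y": 0.053, "z": 0, "rx": 0, "ry": 0, "rz": -0.6, "claw": 0.7},
  {"x": -0.25, "y": 0.067, "z": 0, "rx": 0, "ry": 0, "rz": -0.75, "claw": 0.7},
  {"x": -0.3, "y": 0.08, "z": 0, "rx": 0, "ry": 0, "rz": -0.9, "claw": 0.7},
  {"x": -0.35, "y": 0.094, "z": 0, "rx": 0, "ry": 0, "rz": -1, "claw": 0.7},
  {"x": -0.4, "y": 0.107, "z": 0, "rx": 0, "ry": 0, "rz": -1, "claw": 0.7},
  {"x": -0.45, "y": 0.12, "z": 0, "rx": 0, "ry": 0, "rz": -1, "claw": 0.7},
  {"x": -0.5, "y": 0.134, "z": 0, "rx": 0, "ry": 0, "rz": -1, "claw": 0.7},
  {"x": -0.5, "y": 0.134, "z": 0, "rx": 0, "ry": 0, "rz": -1, "claw": 0.7},
  {"x": -0.5, "y": 0.134, "z": 0, "rx": 0, "ry": 0, "rz": -1, "claw": 0.7},
])

```text
time: 9.78
tool_pos: [0.63, -0.1879, 0.1951]
tool_rot: [-3.14, -0.004, 2.333]
contact_force: [-0.5, 1.0, -0.0]
opening: 0.0777
grip_force: 0.0
```

```bash
python3 - <<'E'
from h import *
top_of("wrist","jar"); top_of("wrist","vase")
go((.6435,-.2405,.19,3.0))
E
```

```text
wrist jar 0.95 [231.4, 212.5, 282.7, 272.2] 2278 z 0.0785 encl [ 0.6449 -0.2418] 0.0077 rect ((0.6446096897125244, -0.24122749269008636), (0.015281696803867817, 0.015446233563125134), 5.571391582489014)
wrist jar 0.35 [427.7, 0.0, 532.4, 53.9] 3029 z 0.0178 encl [0.6418 0.0989] 0.0495 rect ((0.6588792204856873, 0.0820433646440506), (0.09879948198795319, 0.04860777035355568), 45.40778350830078)
wrist vase 0.67 [159.9, 163.3, 211.1, 214.3] 2122 z 0.0794 encl [ 0.549  -0.2473] 0.0153 rect ((0.5487193465232849, -0.24710501730442047), (0.029346294701099396, 0.02968130074441433), 15.533767700195312)
now [ 0.6306 -0.1843  0.1975] [-3.141e+00 -2.000e-03  2.338e+00] t 10.0 q6 -1.17
(0.6435, -0.2405, 0.19, 3.0) xyz [-0.0658 -0.0396  0.0099] r [ 0.    -0.002 -0.843] rows 1.4 5.3
```

Request:
step_arm([
  {"x": -0.035, "y": -0.02, "z": 0.01, "rx": 0, "ry": 0, "rz": -0.15, "claw": 0.7},
  {"x": -0.067, "y": -0.04, "z": 0.02, "rx": 0, "ry": 0, "rz": -0.3, "claw": 0.7},
  {"x": -0.067, "y": -0.04, "z": 0.03, "rx": 0, "ry": 0, "rz": -0.45, "claw": 0.7},
  {"x": -0.067, "y": -0.04, "z": 0.05, "rx": 0, "ry": 0, "rz": -0.6, "claw": 0.7},
  {"x": -0.067, "y": -0.04, "z": 0.07, "rx": 0, "ry": 0, "rz": -0.75, "claw": 0.7},
  {"x": -0.067, "y": -0.04, "z": 0.08, "rx": 0, "ry": 0, "rz": -0.84, "claw": 0.7},
  {"x": -0.067, "y": -0.04, "z": 0.08, "rx": 0, "ry": 0, "rz": -0.84, "claw": 0.7},
  {"x": -0.067, "y": -0.04, "z": 0.08, "rx": 0, "ry": 0, "rz": -0.84, "claw": 0.7},
  {"x": -0.067, "y": -0.04, "z": 0.08, "rx": 0, "ry": 0, "rz": -0.84, "claw": 0.7},
])

```text
time: 10.73
tool_pos: [0.6447, -0.2422, 0.1393]
tool_rot: [-3.141, 0.001, 2.995]
contact_force: [-0.3, -0.9, 0.7]
opening: 0.0779
grip_force: 0.0
```

```bash
python3 - <<'E'
from h import *
top_of("wrist","jar")
go((.6445,-.2412,.0215,3.0))
E
```

```text
wrist jar 0.73 [252.9, 180.2, 314.0, 248.8] 3412 z 0.0787 encl [ 0.6448 -0.2415] 0.0082 rect ((0.6445203423500061, -0.2415519505739212), (0.015202105045318604, 0.0153355086222291), 61.56560516357422)
now [ 0.6447 -0.2426  0.1394] [-3.141e+00  2.000e-03  2.996e+00] t 10.8 q6 -1.9
(0.6445, -0.2412, 0.0215, 3.0) xyz [0.0008 0.0019 0.1572] r [-0.001  0.002 -0.005] rows 2.8 0.0
```

Request:
step_arm([
  {"x": 0.001, "y": 0.0015, "z": 0.03, "rx": 0, "ry": 0, "rz": 0, "claw": 0.7},
  {"x": 0.001, "y": 0.0015, "z": 0.07, "rx": 0, "ry": 0, "rz": 0, "claw": 0.7},
  {"x": 0.001, "y": 0.0015, "z": 0.11, "rx": 0, "ry": 0, "rz": 0, "claw": 0.7},
  {"x": 0.001, "y": 0.0015, "z": 0.14, "rx": 0, "ry": 0, "rz": 0, "claw": 0.7},
  {"x": 0.001, "y": 0.0015, "z": 0.155, "rx": 0, "ry": 0, "rz": 0, "claw": 0.7},
  {"x": 0.001, "y": 0.0015, "z": 0.157, "rx": 0, "ry": 0, "rz": 0, "claw": 0.7},
  {"x": 0.001, "y": 0.0015, "z": 0.157, "rx": 0, "ry": 0, "rz": 0, "claw": 0.7},
  {"x": 0.001, "y": 0.0015, "z": 0.157, "rx": 0, "ry": 0, "rz": 0, "claw": -0.2},
  {"x": 0.001, "y": 0.0015, "z": 0.157, "rx": 0, "ry": 0, "rz": 0, "claw": -0.2},
  {"x": 0.001, "y": 0.0015, "z": 0.157, "rx": 0, "ry": 0, "rz": 0, "claw": -0.2},
  {"x": 0.001, "y": 0.0015, "z": 0.157, "rx": 0, "ry": 0, "rz": 0, "claw": -0.2},
  {"x": 0.001, "y": 0.0015, "z": 0.157, "rx": 0, "ry": 0, "rz": 0, "claw": -0.2},
], squeeze=15)

```text
time: 11.83
tool_pos: [0.6439, -0.2417, 0.0212]
tool_rot: [-3.141, 0.001, 2.996]
contact_force: [-1.0, 0.7, 2.6]
opening: 0.0526
grip_force: 15.0
```

```bash
python3 - <<'E'
from h import *
go((.644,-.2412,.2,3.0),(.4415,.2155,.2,3.12))
E
```

```text
now [ 0.6439 -0.2417  0.0212] [-3.141e+00  1.000e-03  2.996e+00] t 11.8 q6 -1.9
(0.644, -0.2412, 0.2, 3.0) xyz [-0.0003  0.0007 -0.2384] r [-0.     0.001 -0.005] rows 4.3 0.0
(0.4415, 0.2155, 0.2, 3.12) xyz [ 0.355   0.5641 -0.2388] r [-0.     0.001 -0.157] rows 12.7 1.0
```

Request:
step_arm([
  {"x": 0, "y": 0, "z": 0, "rx": 0, "ry": 0, "rz": 0, "claw": -0.2},
  {"x": 0, "y": 0, "z": -0.01, "rx": 0, "ry": 0, "rz": 0, "claw": -0.2},
  {"x": 0, "y": 0, "z": -0.03, "rx": 0, "ry": 0, "rz": 0, "claw": -0.2},
  {"x": 0, "y": 0, "z": -0.06, "rx": 0, "ry": 0, "rz": 0, "claw": -0.2},
  {"x": 0, "y": 0, "z": -0.1, "rx": 0, "ry": 0, "rz": 0, "claw": -0.2},
  {"x": 0, "y": 0, "z": -0.14, "rx": 0, "ry": 0, "rz": 0, "claw": -0.2},
  {"x": 0, "y": 0, "z": -0.18, "rx": 0, "ry": 0, "rz": 0, "claw": -0.2},
  {"x": 0, "y": 0, "z": -0.21, "rx": 0, "ry": 0, "rz": 0, "claw": -0.2},
  {"x": 0, "y": 0, "z": -0.23, "rx": 0, "ry": 0, "rz": 0, "claw": -0.2},
  {"x": 0, "y": 0, "z": -0.23, "rx": 0, "ry": 0, "rz": 0, "claw": -0.2},
], squeeze=22)

```text
time: 12.67
tool_pos: [0.645, -0.2424, 0.1978]
tool_rot: [-3.139, 0.007, 2.996]
contact_force: [0.6, -0.3, -0.4]
opening: 0.0521
grip_force: 22.0
```

```bash
python3 - <<'E'
from h import *
s=robot.observe(); print(s['opening'],s['grip_force'])
p=top_of("side","jar"); cv2.imwrite("pics/s2.png",cv2.resize(p[80:260,250:490],None,fx=3,fy=3))
go((.45,-.02,.19,3.12),(.4415,.2155,.19,3.12))
E
```

```text
0.05212636959181973 21.999956890940666
side jar 0.73 [360.6, 119.3, 382.5, 150.3] 501 z 0.2481 encl [ 0.636  -0.2419] 0.0247 rect ((0.6321442127227783, -0.24100126326084137), (0.04823747277259827, 0.02921277843415737), 76.7445297241211)
now [ 0.6434 -0.2416  0.1929] [3.142 0.    2.996] t 12.8 q6 -1.9
(0.45, -0.02, 0.19, 3.12) xyz [0.2979 0.2551 0.0038] r [ 0.     0.    -0.157] rows 7.1 1.0
(0.4415, 0.2155, 0.19, 3.12) xyz [0.3545 0.5642 0.0038] r [ 0.     0.    -0.157] rows 12.0 1.0
```

View pics/s2.png

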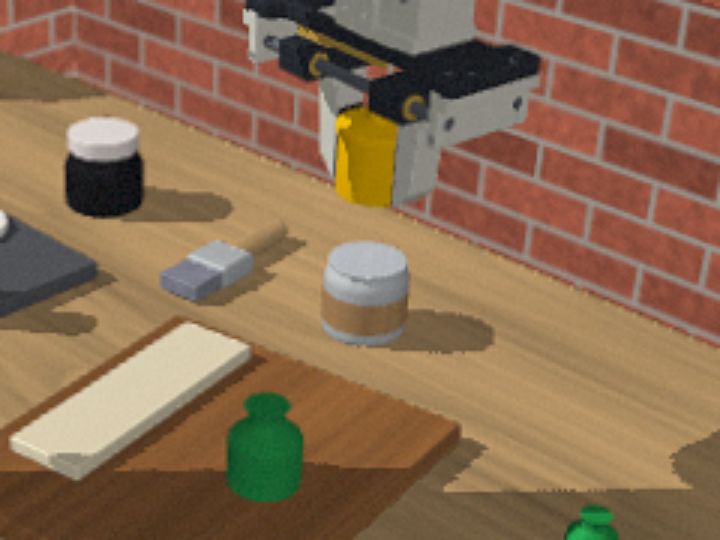

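The jar hangs upright between the fingers (365,155 in the crop). Carry it to the red disc.

Request:
step_arm([
  {"x": 0.012, "y": 0.02, "z": 0, "rx": 0, "ry": 0, "rz": -0.05, "claw": -0.2},
  {"x": 0.04, "y": 0.063, "z": 0, "rx": 0, "ry": 0, "rz": -0.1, "claw": -0.2},
  {"x": 0.066, "y": 0.106, "z": 0, "rx": 0, "ry": 0, "rz": -0.15, "claw": -0.2},
  {"x": 0.093, "y": 0.149, "z": 0, "rx": 0, "ry": 0, "rz": -0.15, "claw": -0.2},
  {"x": 0.12, "y": 0.192, "z": 0, "rx": 0, "ry": 0, "rz": -0.15, "claw": -0.2},
  {"x": 0.147, "y": 0.235, "z": 0, "rx": 0, "ry": 0, "rz": -0.15, "claw": -0.2},
  {"x": 0.174, "y": 0.278, "z": 0, "rx": 0, "ry": 0, "rz": -0.15, "claw": -0.2},
  {"x": 0.201, "y": 0.321, "z": 0, "rx": 0, "ry": 0, "rz": -0.15, "claw": -0.2},
  {"x": 0.228, "y": 0.364, "z": 0, "rx": 0, "ry": 0, "rz": -0.15, "claw": -0.2},
  {"x": 0.255, "y": 0.407, "z": 0, "rx": 0, "ry": 0, "rz": -0.15, "claw": -0.2},
  {"x": 0.282, "y": 0.45, "z": 0, "rx": 0, "ry": 0, "rz": -0.15, "claw": -0.2},
  {"x": 0.3, "y": 0.48, "z": 0, "rx": 0, "ry": 0, "rz": -0.15, "claw": -0.2},
])

```text
time: 13.77
tool_pos: [0.4701, 0.1493, 0.1913]
tool_rot: [3.142, -0.004, 3.115]
contact_force: [0.2, 0.4, -0.8]
opening: 0.052
grip_force: 22.0
```

```bash
python3 - <<'E'
from h import *
go((.4415,.2155,.15,3.12))
E
```

```text
now [0.4701 0.1493 0.1913] [ 3.142 -0.004  3.115] t 13.8 q6 -1.39
(0.4415, 0.2155, 0.15, 3.12) xyz [0.0402 0.0872 0.0552] r [ 0.    -0.005 -0.006] rows 2.0 0.1
```

Request:
step_arm([
  {"x": 0.02, "y": 0.045, "z": 0.02, "rx": 0, "ry": 0, "rz": 0, "claw": -0.2},
  {"x": 0.038, "y": 0.08, "z": 0.05, "rx": 0, "ry": 0, "rz": 0, "claw": -0.2},
  {"x": 0.038, "y": 0.08, "z": 0.055, "rx": 0, "ry": 0, "rz": 0, "claw": -0.2},
  {"x": 0.038, "y": 0.08, "z": 0.055, "rx": 0, "ry": 0, "rz": 0, "claw": -0.2},
  {"x": 0.038, "y": 0.08, "z": 0.055, "rx": 0, "ry": 0, "rz": 0, "claw": -0.2},
  {"x": 0.038, "y": 0.08, "z": 0.055, "rx": 0, "ry": 0, "rz": 0, "claw": -0.2},
])

```text
time: 14.27
tool_pos: [0.4468, 0.2071, 0.1518]
tool_rot: [-3.141, 0.0, 3.113]
contact_force: [0.2, 0.2, -1.2]
opening: 0.0522
grip_force: 22.0
```

```bash
python3 - <<'E'
from h import *
for c in("side","wrist"):top_of(c,"jar",.06); top_of(c,"red_disc",.008)
go((.4415,.2158,.0275,3.12))
E
```

```text
side jar 0.77 [151.8, 105.3, 166.7, 131.6] 294 z 0.2044 encl [0.4219 0.1841] 0.0614 rect ((0.42811504006385803, 0.18301348388195038), (0.12210488319396973, 0.0237764660269022), 80.31561279296875)
side red_disc 0.79 [157.2, 168.3, 183.7, 182.4] 340 z 0.03 encl [0.441  0.2134] 0.0354 rect ((0.4412139654159546, 0.21326066553592682), (0.07045026123523712, 0.06330056488513947), 58.61653518676758)
wrist jar 0.6 [223.0, 215.4, 340.9, 330.4] 7868 z 0.2102 encl [0.4427 0.2069] 0.0305 rect ((0.440360426902771, 0.207286074757576), (0.05281543731689453, 0.046816375106573105), 88.33831787109375)
wrist red_disc 0.89 [256.1, 162.2, 322.9, 224.8] 3271 z 0.0256 encl [0.4418 0.2159] 0.034 rect ((0.4373511075973511, 0.216871440410614), (0.06715831905603409, 0.05878332257270813), 80.84204864501953)
now [0.4464 0.2075 0.152 ] [3.141 0.    3.114] t 14.7 q6 -1.26
(0.4415, 0.2158, 0.0275, 3.12) xyz [0.0069 0.0108 0.1659] r [ 0.     0.001 -0.008] rows 3.0 0.1
```

Request:
step_arm([
  {"x": 0.0069, "y": 0.0108, "z": 0, "rx": 0, "ry": 0, "rz": 0, "claw": -0.2},
  {"x": 0.0069, "y": 0.0108, "z": 0.03, "rx": 0, "ry": 0, "rz": 0, "claw": -0.2},
  {"x": 0.0069, "y": 0.0108, "z": 0.07, "rx": 0, "ry": 0, "rz": 0, "claw": -0.2},
  {"x": 0.0069, "y": 0.0108, "z": 0.11, "rx": 0, "ry": 0, "rz": 0, "claw": -0.2},
  {"x": 0.0069, "y": 0.0108, "z": 0.135, "rx": 0, "ry": 0, "rz": 0, "claw": -0.2},
  {"x": 0.0069, "y": 0.0108, "z": 0.15, "rx": 0, "ry": 0, "rz": 0, "claw": -0.2},
  {"x": 0.0069, "y": 0.0108, "z": 0.157, "rx": 0, "ry": 0, "rz": 0, "claw": -0.2},
  {"x": 0.0069, "y": 0.0108, "z": 0.161, "rx": 0, "ry": 0, "rz": 0, "claw": -0.2},
  {"x": 0.0069, "y": 0.0108, "z": 0.163, "rx": 0, "ry": 0, "rz": 0, "claw": -0.2},
  {"x": 0.0069, "y": 0.0108, "z": 0.163, "rx": 0, "ry": 0, "rz": 0, "claw": -0.2},
  {"x": 0.0069, "y": 0.0108, "z": 0.163, "rx": 0, "ry": 0, "rz": 0, "claw": -0.2},
])

```text
time: 15.58
tool_pos: [0.4417, 0.2164, 0.0303]
tool_rot: [3.141, 0.002, 3.114]
contact_force: [-0.1, -0.3, -0.8]
opening: 0.0522
grip_force: 22.0
```

Request:
step_arm([
  {"x": 0, "y": 0, "z": 0.0012, "rx": 0, "ry": 0, "rz": 0, "claw": -0.2},
  {"x": 0, "y": 0, "z": 0.0025, "rx": 0, "ry": 0, "rz": 0, "claw": -0.2},
  {"x": 0, "y": 0, "z": 0.0038, "rx": 0, "ry": 0, "rz": 0, "claw": -0.2},
  {"x": 0, "y": 0, "z": 0.0038, "rx": 0, "ry": 0, "rz": 0, "claw": -0.2},
  {"x": 0, "y": 0, "z": 0.0038, "rx": 0, "ry": 0, "rz": 0, "claw": -0.2},
])

```text
time: 16.0
tool_pos: [0.4415, 0.2161, 0.0271]
tool_rot: [3.141, 0.001, 3.114]
contact_force: [-0.1, -0.0, 4.3]
opening: 0.0525
grip_force: 22.0
```

Touching the disc. Release and rise.

Request:
step_arm([
  {"x": 0, "y": 0, "z": 0, "rx": 0, "ry": 0, "rz": 0, "claw": 0.2},
  {"x": 0, "y": 0, "z": 0, "rx": 0, "ry": 0, "rz": 0, "claw": 0.6},
  {"x": 0, "y": 0, "z": 0, "rx": 0, "ry": 0, "rz": 0, "claw": 0.75},
  {"x": 0, "y": 0, "z": 0, "rx": 0, "ry": 0, "rz": 0, "claw": 0.75},
  {"x": 0, "y": 0, "z": -0.02, "rx": 0, "ry": 0, "rz": 0, "claw": 0.75},
  {"x": 0, "y": 0, "z": -0.07, "rx": 0, "ry": 0, "rz": 0, "claw": 0.75},
  {"x": 0, "y": 0, "z": -0.12, "rx": 0, "ry": 0, "rz": 0, "claw": 0.75},
  {"x": 0, "y": 0, "z": -0.17, "rx": 0, "ry": 0, "rz": 0, "claw": 0.75},
  {"x": 0, "y": 0, "z": -0.21, "rx": 0, "ry": 0, "rz": 0, "claw": 0.75},
  {"x": 0, "y": 0, "z": -0.21, "rx": 0, "ry": 0, "rz": 0, "claw": 0.75},
  {"x": 0, "y": 0, "z": -0.21, "rx": 0, "ry": 0, "rz": 0, "claw": 0.75},
])

```text
time: 16.92
tool_pos: [0.442, 0.2163, 0.1857]
tool_rot: [3.14, 0.004, 3.114]
contact_force: [-0.4, 0.3, -0.3]
opening: 0.0806
grip_force: 0.0
```

```bash
python3 - <<'E'
from h import *
top_of("wrist","jar"); top_of("side","jar")
go((.549,-.119,.19,3.3),)
E
```

```text
wrist jar 0.63 [254.2, 171.0, 308.5, 232.3] 2564 z 0.0846 encl [0.4422 0.2161] 0.0081 rect ((0.44237712025642395, 0.2159786820411682), (0.014518729411065578, 0.01558773498982191), 88.302734375)
side jar 0.61 [154.2, 151.1, 179.8, 177.9] 550 z 0.0874 encl [0.4407 0.2179] 0.0108 rect ((0.44085919857025146, 0.21655280888080597), (0.016363495960831642, 0.016804002225399017), 14.0531005859375)
side jar 0.34 [135.4, 123.4, 280.7, 212.5] 4666 z 0.0986 encl [0.5363 0.1876] 0.0988 rect ((0.5384207963943481, 0.18760861456394196), (0.1972830593585968, 0.03866717964410782), 89.29432678222656)
now [0.4403 0.2158 0.1826] [-3.141e+00 -3.000e-03  3.114e+00] t 17.1 q6 -1.24
(0.549, -0.119, 0.19, 3.3) xyz [-0.157  -0.4423 -0.0099] r [-0.001 -0.004 -0.236] rows 8.4 1.5
```

Request:
step_arm([
  {"x": -0.015, "y": -0.045, "z": -0.01, "rx": 0, "ry": 0, "rz": -0.1, "claw": 0.85},
  {"x": -0.034, "y": -0.095, "z": -0.01, "rx": 0, "ry": 0, "rz": -0.2, "claw": 0.85},
  {"x": -0.053, "y": -0.148, "z": -0.01, "rx": 0, "ry": 0, "rz": -0.236, "claw": 0.85},
  {"x": -0.072, "y": -0.2, "z": -0.01, "rx": 0, "ry": 0, "rz": -0.236, "claw": 0.85},
  {"x": -0.09, "y": -0.253, "z": -0.01, "rx": 0, "ry": 0, "rz": -0.236, "claw": 0.85},
  {"x": -0.109, "y": -0.305, "z": -0.01, "rx": 0, "ry": 0, "rz": -0.236, "claw": 0.85},
  {"x": -0.128, "y": -0.358, "z": 0, "rx": 0, "ry": 0, "rz": -0.236, "claw": 0.85},
  {"x": -0.147, "y": -0.41, "z": 0.02, "rx": 0, "ry": 0, "rz": -0.236, "claw": 0.85},
  {"x": -0.157, "y": -0.443, "z": 0.03, "rx": 0, "ry": 0, "rz": -0.236, "claw": 0.85},
  {"x": -0.157, "y": -0.443, "z": 0.03, "rx": 0, "ry": 0, "rz": -0.236, "claw": 0.85},
  {"x": -0.157, "y": -0.443, "z": 0.03, "rx": 0, "ry": 0, "rz": -0.236, "claw": 0.85},
])

```text
time: 18.03
tool_pos: [0.5489, -0.1204, 0.1593]
tool_rot: [3.139, -0.004, -2.987]
contact_force: [-0.4, 0.9, -0.0]
opening: 0.0851
grip_force: 0.0
```

```bash
python3 - <<'E'
from h import *
p=top_of("wrist","tile",.008); top_of("top","tile",.008); cv2.imwrite("pics/w3.png",p)
go((.549,-.1195,.0205,3.306),)
E
```

```text
wrist tile 0.72 [244.7, 96.9, 311.8, 277.4] 10740 z 0.0316 encl [ 0.5406 -0.1218] 0.0935 rect ((0.5404644012451172, -0.12216782569885254), (0.17870211601257324, 0.06017008051276207), 9.306920051574707)
wrist tile 0.71 [2.2, 106.7, 37.0, 151.3] 1259 z 0.0104 encl [ 0.5206 -0.4091] 0.0267 rect ((0.5203176736831665, -0.4082255959510803), (0.04240160807967186, 0.03499509394168854), 12.390030860900879)
top tile 0.95 [406.3, 186.5, 473.3, 217.7] 1116 z 0.0126 encl [ 0.531  -0.4603] 0.0729 rect ((0.5331122875213623, -0.4598568081855774), (0.04312875494360924, 0.14219257235527039), 13.060888290405273)
top tile 0.85 [275.8, 174.8, 310.5, 232.2] 477 z 0.0344 encl [ 0.52   -0.1211] 0.0737 rect ((0.5203346610069275, -0.12313885241746902), (0.13723807036876678, 0.059097275137901306), 9.644550323486328)
now [ 0.5497 -0.1179  0.1617] [ 3.141 -0.    -2.982] t 18.2 q6 -2.08
(0.549, -0.1195, 0.0205, 3.306) xyz [ 0.0012 -0.002   0.1883] r [ 0.001 -0.    -0.006] rows 3.4 0.0
```

View pics/w3.png

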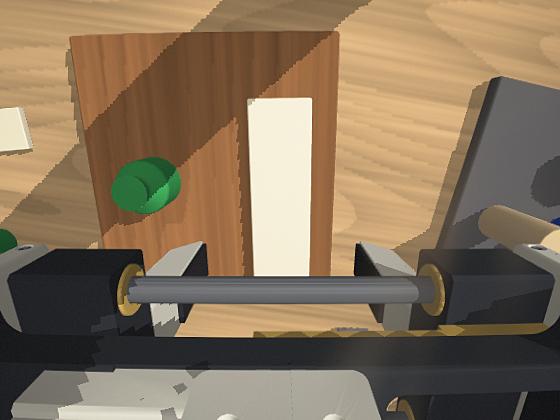

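The wrist view shows the tile along (280,97)–(280,277), parallel to the tool's x axis and between the open fingers. The vase is at (145,187), clear to the left.

Request:
step_arm([
  {"x": -0.001, "y": -0.0025, "z": 0.03, "rx": 0, "ry": 0, "rz": -0.006, "claw": 0.85},
  {"x": -0.001, "y": -0.0025, "z": 0.08, "rx": 0, "ry": 0, "rz": -0.006, "claw": 0.85},
  {"x": -0.001, "y": -0.0025, "z": 0.13, "rx": 0, "ry": 0, "rz": -0.006, "claw": 0.85},
  {"x": -0.001, "y": -0.0025, "z": 0.165, "rx": 0, "ry": 0, "rz": -0.006, "claw": 0.85},
  {"x": -0.001, "y": -0.0025, "z": 0.18, "rx": 0, "ry": 0, "rz": -0.006, "claw": 0.85},
  {"x": -0.001, "y": -0.0025, "z": 0.187, "rx": 0, "ry": 0, "rz": -0.006, "claw": 0.85},
  {"x": -0.001, "y": -0.0025, "z": 0.187, "rx": 0, "ry": 0, "rz": -0.006, "claw": 0.85},
  {"x": -0.001, "y": -0.0025, "z": 0.187, "rx": 0, "ry": 0, "rz": -0.006, "claw": 0},
  {"x": -0.001, "y": -0.0025, "z": 0.187, "rx": 0, "ry": 0, "rz": -0.006, "claw": 0},
  {"x": -0.001, "y": -0.0025, "z": 0.187, "rx": 0, "ry": 0, "rz": -0.006, "claw": 0},
  {"x": -0.001, "y": -0.0025, "z": 0.187, "rx": 0, "ry": 0, "rz": -0.006, "claw": 0},
  {"x": -0.001, "y": -0.0025, "z": 0.187, "rx": 0, "ry": 0, "rz": -0.006, "claw": 0},
], squeeze=35)

```text
time: 19.23
tool_pos: [0.5514, -0.121, 0.0225]
tool_rot: [-3.141, 0.002, -2.979]
contact_force: [0.1, 1.5, 5.7]
opening: 0.0595
grip_force: 35.0
```

```bash
python3 - <<'E'
from h import *
go((.55,-.12,.22,3.306),(.5,.03,.22,3.9),(.537,.19,.22,4.69))
E
```

```text
now [ 0.5514 -0.121   0.0225] [-3.141e+00  2.000e-03 -2.979e+00] t 19.2 q6 -2.09
(0.55, -0.12, 0.22, 3.306) xyz [ 0.0012  0.0015 -0.2634] r [-0.     0.002 -0.002] rows 4.7 0.0
(0.5, 0.03, 0.22, 3.9) xyz [ 0.0346  0.2096 -0.2635] r [-0.001  0.002 -0.759] rows 6.1 4.8
(0.537, 0.19, 0.22, 4.69) xyz [-0.0486  0.4122 -0.2634] r [-2.000e-03  1.000e-03 -1.765e+00] rows 8.8 11.1
```

Request:
step_arm([
  {"x": 0, "y": 0, "z": -0.015, "rx": 0, "ry": 0, "rz": 0, "claw": 0},
  {"x": 0, "y": 0, "z": -0.05, "rx": 0, "ry": 0, "rz": 0, "claw": 0},
  {"x": 0, "y": 0, "z": -0.1, "rx": 0, "ry": 0, "rz": 0, "claw": 0},
  {"x": 0, "y": 0, "z": -0.15, "rx": 0, "ry": 0, "rz": 0, "claw": 0},
  {"x": 0, "y": 0, "z": -0.2, "rx": 0, "ry": 0, "rz": 0, "claw": 0},
  {"x": 0, "y": 0.02, "z": -0.24, "rx": 0, "ry": 0, "rz": -0.1, "claw": 0},
  {"x": 0, "y": 0.05, "z": -0.26, "rx": 0, "ry": 0, "rz": -0.2, "claw": 0},
  {"x": 0, "y": 0.08, "z": -0.26, "rx": 0, "ry": 0, "rz": -0.33, "claw": 0},
  {"x": 0, "y": 0.11, "z": -0.26, "rx": 0, "ry": 0, "rz": -0.47, "claw": 0},
  {"x": 0, "y": 0.14, "z": -0.26, "rx": 0, "ry": 0, "rz": -0.6, "claw": 0},
  {"x": 0, "y": 0.17, "z": -0.26, "rx": 0, "ry": 0, "rz": -0.73, "claw": 0},
  {"x": 0, "y": 0.19, "z": -0.26, "rx": 0, "ry": 0, "rz": -0.83, "claw": 0},
])

```text
time: 20.23
tool_pos: [0.5267, 0.0214, 0.2167]
tool_rot: [3.14, -0.0, -2.321]
contact_force: [0.6, -0.1, -2.9]
opening: 0.0595
grip_force: 35.0
```

```bash
python3 - <<'E'
from h import *
s=robot.observe(); print(s['opening'],s['grip_force'])
go((.537,.19,.22,4.693))
E
```

```text
0.05948904891000982 34.99644756317139
now [0.5267 0.0214 0.2167] [ 3.14  -0.    -2.321] t 20.2 q6 -2.5
(0.537, 0.19, 0.22, 4.693) xyz [-0.1738  0.1432 -0.0042] r [ 0.001  0.    -0.931] rows 4.1 5.8
```

Request:
step_arm([
  {"x": -0.02, "y": 0.017, "z": 0, "rx": 0, "ry": 0, "rz": -0.11, "claw": 0},
  {"x": -0.045, "y": 0.037, "z": 0, "rx": 0, "ry": 0, "rz": -0.24, "claw": 0},
  {"x": -0.072, "y": 0.06, "z": 0, "rx": 0, "ry": 0, "rz": -0.38, "claw": 0},
  {"x": -0.1, "y": 0.082, "z": 0, "rx": 0, "ry": 0, "rz": -0.52, "claw": 0},
  {"x": -0.127, "y": 0.105, "z": 0, "rx": 0, "ry": 0, "rz": -0.66, "claw": 0},
  {"x": -0.15, "y": 0.124, "z": 0, "rx": 0, "ry": 0, "rz": -0.78, "claw": 0},
  {"x": -0.165, "y": 0.136, "z": 0, "rx": 0, "ry": 0, "rz": -0.88, "claw": 0},
  {"x": -0.17, "y": 0.14, "z": 0, "rx": 0, "ry": 0, "rz": -0.92, "claw": 0},
  {"x": -0.17, "y": 0.14, "z": 0, "rx": 0, "ry": 0, "rz": -0.92, "claw": 0},
  {"x": -0.17, "y": 0.14, "z": 0, "rx": 0, "ry": 0, "rz": -0.92, "claw": 0},
])

```text
time: 21.07
tool_pos: [0.5386, 0.1837, 0.2164]
tool_rot: [3.141, -0.001, -1.606]
contact_force: [0.3, -1.5, -3.7]
opening: 0.0597
grip_force: 35.0
```

```bash
python3 - <<'E'
from h import *
p,W=cloud("wrist"); m=(W[...,2]>.19)&(W[...,2]<.235)&(np.hypot(W[...,0]-.537,W[...,1]-.19)<.16)
m&=(p.min(-1)>150)
P=W[m]; print(len(P),np.percentile(P[:,2],[2,50,98]),cv2.minAreaRect(P[:,:2].astype(np.float32)))
A=np.c_[P[:,:2]-[.537,.19],np.ones(len(P))]; print('slope',np.linalg.lstsq(A,P[:,2],rcond=None)[0])
p=top_of("side","tile",.012); cv2.imwrite("pics/s3.png",cv2.resize(p[30:230,100:340],None,fx=3,fy=3))
go((.537,.19,.15,4.693),(.537,.19,.1005,4.693))
E
```

```text
24612 [0.22288114 0.22416885 0.22547304] ((0.5406955480575562, 0.15578216314315796), (0.14477121829986572, 0.0616515651345253), 88.81892395019531)
slope [-0.00058242 -0.00195868  0.22407855]
side tile 0.93 [375.6, 282.1, 464.6, 327.1] 1534 z 0.0137 encl [ 0.5314 -0.463 ] 0.0736 rect ((0.5348862409591675, -0.4621649980545044), (0.05239220708608627, 0.14295423030853271), 12.943764686584473)
side tile 0.92 [167.6, 74.9, 237.9, 107.1] 857 z 0.2287 encl [0.5376 0.1794] 0.1049 rect ((0.5376747250556946, 0.17887739837169647), (0.20448079705238342, 0.06338462978601456), 88.47792053222656)
now [0.5389 0.1832 0.2165] [ 3.141 -0.    -1.607] t 21.2 q6 -2.91
(0.537, 0.19, 0.15, 4.693) xyz [-0.009   0.0028  0.0887] r [ 0.    -0.    -0.021] rows 1.6 0.1
(0.537, 0.19, 0.1005, 4.693) xyz [-0.009   0.0028  0.1547] r [ 0.    -0.    -0.021] rows 2.8 0.1
```

View pics/s3.png

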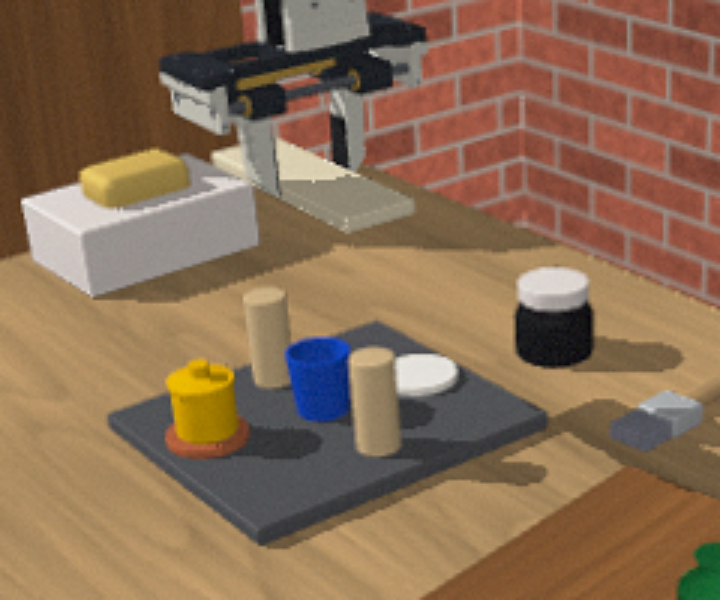

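The tile hangs level over the posts, and the jar and cup stand upright below it. Lowering.

Request:
step_arm([
  {"x": -0.009, "y": 0.003, "z": 0, "rx": 0, "ry": 0, "rz": -0.01, "claw": 0},
  {"x": -0.009, "y": 0.003, "z": 0.03, "rx": 0, "ry": 0, "rz": -0.01, "claw": 0},
  {"x": -0.009, "y": 0.003, "z": 0.07, "rx": 0, "ry": 0, "rz": -0.01, "claw": 0},
  {"x": -0.009, "y": 0.003, "z": 0.11, "rx": 0, "ry": 0, "rz": -0.01, "claw": 0},
  {"x": -0.009, "y": 0.003, "z": 0.13, "rx": 0, "ry": 0, "rz": -0.01, "claw": 0},
  {"x": -0.009, "y": 0.003, "z": 0.143, "rx": 0, "ry": 0, "rz": -0.01, "claw": 0},
  {"x": -0.009, "y": 0.003, "z": 0.149, "rx": 0, "ry": 0, "rz": -0.01, "claw": 0},
  {"x": -0.009, "y": 0.003, "z": 0.151, "rx": 0, "ry": 0, "rz": -0.01, "claw": 0},
  {"x": -0.009, "y": 0.003, "z": 0.151, "rx": 0, "ry": 0, "rz": -0.01, "claw": 0},
  {"x": -0.009, "y": 0.003, "z": 0.151, "rx": 0, "ry": 0, "rz": -0.01, "claw": 0},
])

```text
time: 22.05
tool_pos: [0.5377, 0.1914, 0.1044]
tool_rot: [-3.139, 0.001, -1.597]
contact_force: [0.6, 0.2, -3.4]
opening: 0.0595
grip_force: 35.0
```

Request:
step_arm([
  {"x": 0.0012, "y": 0, "z": 0.0015, "rx": 0, "ry": 0, "rz": 0, "claw": 0},
  {"x": 0.0012, "y": 0, "z": 0.003, "rx": 0, "ry": 0, "rz": 0, "claw": 0},
  {"x": 0.0012, "y": 0, "z": 0.0045, "rx": 0, "ry": 0, "rz": 0, "claw": 0},
  {"x": 0.0012, "y": 0, "z": 0.0055, "rx": 0, "ry": 0, "rz": 0, "claw": 0},
  {"x": 0.0012, "y": 0, "z": 0.0055, "rx": 0, "ry": 0, "rz": 0, "claw": 0},
  {"x": 0.0012, "y": 0, "z": 0.0055, "rx": 0, "ry": 0, "rz": 0, "claw": 0},
])

```text
time: 22.55
tool_pos: [0.5372, 0.1904, 0.1005]
tool_rot: [-3.14, 0.0, -1.597]
contact_force: [-2.4, -1.7, 4.9]
opening: 0.0593
grip_force: 35.0
```

Request:
step_arm([
  {"x": 0, "y": 0, "z": 0, "rx": 0, "ry": 0, "rz": 0, "claw": 0.4},
  {"x": 0, "y": 0, "z": 0, "rx": 0, "ry": 0, "rz": 0, "claw": 0.65},
  {"x": 0, "y": 0, "z": 0, "rx": 0, "ry": 0, "rz": 0, "claw": 0.65},
  {"x": 0, "y": 0, "z": 0, "rx": 0, "ry": 0, "rz": 0, "claw": 0.65},
  {"x": 0, "y": 0, "z": -0.02, "rx": 0, "ry": 0, "rz": 0, "claw": 0.65},
  {"x": 0, "y": 0, "z": -0.06, "rx": 0, "ry": 0, "rz": 0, "claw": 0.65},
  {"x": 0, "y": 0, "z": -0.11, "rx": 0, "ry": 0, "rz": 0, "claw": 0.65},
  {"x": 0, "y": 0, "z": -0.14, "rx": 0, "ry": 0, "rz": 0, "claw": 0.65},
  {"x": 0, "y": 0, "z": -0.14, "rx": 0, "ry": 0, "rz": 0, "claw": 0.65},
  {"x": 0, "y": 0, "z": -0.14, "rx": 0, "ry": 0, "rz": 0, "claw": 0.65},
])

```text
time: 23.38
tool_pos: [0.5375, 0.1905, 0.2053]
tool_rot: [-3.138, 0.001, -1.597]
contact_force: [0.7, -0.4, -0.4]
opening: 0.0756
grip_force: 0.0
```

```bash
python3 - <<'E'
from h import *
p,W=cloud("wrist"); m=(W[...,2]>.095)&(W[...,2]<.12)&(np.hypot(W[...,0]-.537,W[...,1]-.19)<.16)
P=W[m]; r=cv2.minAreaRect(P[:,:2].astype(np.float32));print(len(P),np.percentile(P[:,2],[2,50,98]),r,cv2.boxPoints(r))
top_of("side","tile",.012)
go((.5487,-.247,.2,4.0))
E
```

```text
12916 [0.10665844 0.10816156 0.10954915] ((0.538416862487793, 0.1884341686964035), (0.19951209425926208, 0.06039506569504738), 88.58350372314453) [[0.5057626  0.0894551 ]
 [0.5661392  0.08796212]
 [0.57107115 0.28741324]
 [0.5106945  0.28890622]]
side tile 0.88 [173.5, 118.8, 240.8, 155.1] 1075 z 0.1137 encl [0.535  0.1849] 0.1021 rect ((0.5366930365562439, 0.18425792455673218), (0.20267626643180847, 0.06310703605413437), 89.51062774658203)
side tile 0.81 [376.1, 281.3, 464.2, 329.7] 1595 z 0.0137 encl [ 0.5303 -0.4641] 0.0735 rect ((0.5362783670425415, -0.46238189935684204), (0.056445587426424026, 0.14218731224536896), 13.479880332946777)
now [0.536  0.1902 0.2025] [ 3.139e+00 -1.000e-03 -1.597e+00] t 23.5 q6 -2.91
(0.5487, -0.247, 0.2, 4.0) xyz [ 0.5822 -0.0319  0.0036] r [ 0.003 -0.002  0.874] rows 10.5 5.5
```

The tile rests flat at z 0.108, centred within about 2 mm. Now the vase.

Request:
step_arm([
  {"x": 0.025, "y": -0.001, "z": 0, "rx": 0, "ry": 0, "rz": 0.12, "claw": 0.65},
  {"x": 0.078, "y": -0.004, "z": 0, "rx": 0, "ry": 0, "rz": 0.25, "claw": 0.75},
  {"x": 0.132, "y": -0.007, "z": 0, "rx": 0, "ry": 0, "rz": 0.38, "claw": 0.75},
  {"x": 0.186, "y": -0.01, "z": 0, "rx": 0, "ry": 0, "rz": 0.5, "claw": 0.75},
  {"x": 0.24, "y": -0.013, "z": 0, "rx": 0, "ry": 0, "rz": 0.63, "claw": 0.75},
  {"x": 0.294, "y": -0.016, "z": 0, "rx": 0, "ry": 0, "rz": 0.76, "claw": 0.75},
  {"x": 0.348, "y": -0.019, "z": 0, "rx": 0, "ry": 0, "rz": 0.9, "claw": 0.75},
  {"x": 0.402, "y": -0.022, "z": 0, "rx": 0, "ry": 0, "rz": 1, "claw": 0.75},
  {"x": 0.456, "y": -0.025, "z": 0, "rx": 0, "ry": 0, "rz": 1, "claw": 0.75},
  {"x": 0.5, "y": -0.028, "z": 0, "rx": 0, "ry": 0, "rz": 1, "claw": 0.75},
  {"x": 0.53, "y": -0.03, "z": 0, "rx": 0, "ry": 0, "rz": 1, "claw": 0.75},
  {"x": 0.53, "y": -0.03, "z": 0, "rx": 0, "ry": 0, "rz": 1, "claw": 0.75},
])

```text
time: 24.53
tool_pos: [0.5482, -0.2121, 0.2019]
tool_rot: [3.14, -0.002, -2.387]
contact_force: [-1.0, 0.5, -0.3]
opening: 0.0805
grip_force: 0.0
```

```bash
python3 - <<'E'
from h import *
top_of("wrist","vase")
go((.5487,-.247,.14,3.9))
E
```

```text
wrist vase 0.88 [235.2, 150.4, 279.8, 200.0] 1897 z 0.0793 encl [ 0.549  -0.2479] 0.0152 rect ((0.5489757657051086, -0.24786776304244995), (0.029025748372077942, 0.029791127890348434), 88.47525024414062)
wrist vase 0.74 [54.5, 107.7, 98.3, 141.2] 1141 z 0.0414 encl [ 0.652  -0.4328] 0.0109 rect ((0.6521103978157043, -0.4326527416706085), (0.01938778907060623, 0.020161164924502373), 42.03312683105469)
now [ 0.5484 -0.208   0.2023] [ 3.138e+00 -1.000e-03 -2.384e+00] t 24.6 q6 -2.82
(0.5487, -0.247, 0.14, 3.9) xyz [ 0.0354 -0.0384  0.083 ] r [ 0.004 -0.001 -0.001] rows 1.8 0.0
```

Request:
step_arm([
  {"x": 0.018, "y": -0.02, "z": 0.02, "rx": 0, "ry": 0, "rz": 0, "claw": 0.75},
  {"x": 0.0358, "y": -0.039, "z": 0.06, "rx": 0, "ry": 0, "rz": 0, "claw": 0.75},
  {"x": 0.0358, "y": -0.039, "z": 0.083, "rx": 0, "ry": 0, "rz": 0, "claw": 0.75},
  {"x": 0.0358, "y": -0.039, "z": 0.083, "rx": 0, "ry": 0, "rz": 0, "claw": 0.75},
  {"x": 0.0358, "y": -0.039, "z": 0.083, "rx": 0, "ry": 0, "rz": 0, "claw": 0.75},
  {"x": 0.0358, "y": -0.039, "z": 0.083, "rx": 0, "ry": 0, "rz": 0, "claw": 0.75},
])

```text
time: 25.13
tool_pos: [0.5505, -0.2462, 0.1428]
tool_rot: [-3.141, 0.001, -2.38]
contact_force: [-0.0, 0.8, 1.1]
opening: 0.0802
grip_force: 0.0
```

```bash
python3 - <<'E'
from h import *
top_of("wrist","vase")
go((.549,-.2477,.0215,3.9))
E
```

```text
wrist vase 0.79 [39.3, 127.9, 93.1, 165.6] 1555 z 0.0415 encl [ 0.6525 -0.4326] 0.0108 rect ((0.6515482068061829, -0.43241649866104126), (0.019619978964328766, 0.01925884373486042), 27.36592674255371)
wrist vase 0.69 [254.0, 178.2, 309.9, 236.5] 2775 z 0.0792 encl [ 0.549  -0.2478] 0.0154 rect ((0.5488311052322388, -0.2476809024810791), (0.029751066118478775, 0.029636200517416), 16.793441772460938)
now [ 0.5507 -0.2467  0.1434] [-3.139e+00  1.000e-03 -2.381e+00] t 25.2 q6 -2.88
(0.549, -0.2477, 0.0215, 3.9) xyz [0.0027 0.001  0.1626] r [-0.003  0.001  0.003] rows 2.9 0.0
```

Request:
step_arm([
  {"x": 0.0025, "y": 0.001, "z": 0.02, "rx": 0, "ry": 0, "rz": 0, "claw": 0.75},
  {"x": 0.0025, "y": 0.001, "z": 0.06, "rx": 0, "ry": 0, "rz": 0, "claw": 0.75},
  {"x": 0.0025, "y": 0.001, "z": 0.1, "rx": 0, "ry": 0, "rz": 0, "claw": 0.75},
  {"x": 0.0025, "y": 0.001, "z": 0.14, "rx": 0, "ry": 0, "rz": 0, "claw": 0.75},
  {"x": 0.0025, "y": 0.001, "z": 0.158, "rx": 0, "ry": 0, "rz": 0, "claw": 0.75},
  {"x": 0.0025, "y": 0.001, "z": 0.162, "rx": 0, "ry": 0, "rz": 0, "claw": 0.75},
  {"x": 0.0025, "y": 0.001, "z": 0.162, "rx": 0, "ry": 0, "rz": 0, "claw": 0.75},
  {"x": 0.0025, "y": 0.001, "z": 0.162, "rx": 0, "ry": 0, "rz": 0, "claw": -0.2},
  {"x": 0.0025, "y": 0.001, "z": 0.162, "rx": 0, "ry": 0, "rz": 0, "claw": -0.2},
  {"x": 0.0025, "y": 0.001, "z": 0.162, "rx": 0, "ry": 0, "rz": 0, "claw": -0.2},
  {"x": 0.0025, "y": 0.001, "z": 0.162, "rx": 0, "ry": 0, "rz": 0, "claw": -0.2},
  {"x": 0.0025, "y": 0.001, "z": 0.162, "rx": 0, "ry": 0, "rz": 0, "claw": -0.2},
], squeeze=18)

```text
time: 26.23
tool_pos: [0.5482, -0.2482, 0.021]
tool_rot: [-3.14, 0.0, -2.382]
contact_force: [0.0, -0.0, 0.4]
opening: 0.0515
grip_force: 0.0
```

```bash
python3 - <<'E'
from h import *
go((.549,-.2477,.25,3.9),(.5377,.189,.25,3.9))
E
```

```text
now [ 0.5482 -0.2482  0.021 ] [-3.14   0.    -2.382] t 26.2 q6 -2.88
(0.549, -0.2477, 0.25, 3.9) xyz [-0.0014 -0.0006 -0.3053] r [-0.001  0.001  0.002] rows 5.5 0.0
(0.5377, 0.189, 0.25, 3.9) xyz [-0.3914  0.432  -0.3057] r [-0.001  0.001  0.002] rows 11.8 0.0
```

Request:
step_arm([
  {"x": 0, "y": 0, "z": 0, "rx": 0, "ry": 0, "rz": 0, "claw": -0.2},
  {"x": 0, "y": 0, "z": 0, "rx": 0, "ry": 0, "rz": 0, "claw": -0.2},
  {"x": 0, "y": 0, "z": 0, "rx": 0, "ry": 0, "rz": 0, "claw": -0.2},
  {"x": 0, "y": 0, "z": 0, "rx": 0, "ry": 0, "rz": 0, "claw": -0.2},
])

```text
time: 26.57
tool_pos: [0.5481, -0.2482, 0.0209]
tool_rot: [-3.141, 0.0, -2.382]
contact_force: [-1.1, 0.8, 5.2]
opening: 0.0499
grip_force: 18.0
```

Gripped. Lift, then carry across.

Request:
step_arm([
  {"x": 0, "y": 0, "z": -0.015, "rx": 0, "ry": 0, "rz": 0, "claw": -0.2},
  {"x": 0, "y": 0, "z": -0.05, "rx": 0, "ry": 0, "rz": 0, "claw": -0.2},
  {"x": 0, "y": 0, "z": -0.1, "rx": 0, "ry": 0, "rz": 0, "claw": -0.2},
  {"x": 0, "y": 0, "z": -0.15, "rx": 0, "ry": 0, "rz": 0, "claw": -0.2},
  {"x": 0, "y": 0, "z": -0.2, "rx": 0, "ry": 0, "rz": 0, "claw": -0.2},
  {"x": -0.02, "y": 0.022, "z": -0.24, "rx": 0, "ry": 0, "rz": 0, "claw": -0.2},
  {"x": -0.05, "y": 0.055, "z": -0.265, "rx": 0, "ry": 0, "rz": 0, "claw": -0.2},
  {"x": -0.085, "y": 0.094, "z": -0.275, "rx": 0, "ry": 0, "rz": 0, "claw": -0.2},
  {"x": -0.12, "y": 0.132, "z": -0.275, "rx": 0, "ry": 0, "rz": 0, "claw": -0.2},
  {"x": -0.155, "y": 0.171, "z": -0.275, "rx": 0, "ry": 0, "rz": 0, "claw": -0.2},
  {"x": -0.18, "y": 0.199, "z": -0.275, "rx": 0, "ry": 0, "rz": 0, "claw": -0.2},
  {"x": -0.19, "y": 0.21, "z": -0.275, "rx": 0, "ry": 0, "rz": 0, "claw": -0.2},
])

```text
time: 27.57
tool_pos: [0.542, -0.0319, 0.2272]
tool_rot: [3.141, 0.001, -2.379]
contact_force: [0.1, -0.9, -2.0]
opening: 0.0497
grip_force: 18.0
```

```bash
python3 - <<'E'
from h import *
s=robot.observe(); print(s['opening'],s['grip_force'])
go((.5377,.189,.22,3.9))
E
```

```text
0.04969034562898501 18.000028025417123
now [ 0.542  -0.0319  0.2272] [ 3.141e+00  1.000e-03 -2.379e+00] t 27.6 q6 -2.53
(0.5377, 0.189, 0.22, 3.9) xyz [-0.1994  0.2169  0.0099] r [0.001 0.001 0.006] rows 5.3 0.0
```

Request:
step_arm([
  {"x": -0.025, "y": 0.027, "z": 0, "rx": 0, "ry": 0, "rz": 0, "claw": -0.2},
  {"x": -0.06, "y": 0.065, "z": 0, "rx": 0, "ry": 0, "rz": 0, "claw": -0.2},
  {"x": -0.095, "y": 0.103, "z": 0, "rx": 0, "ry": 0, "rz": 0, "claw": -0.2},
  {"x": -0.13, "y": 0.142, "z": 0, "rx": 0, "ry": 0, "rz": 0, "claw": -0.2},
  {"x": -0.165, "y": 0.18, "z": 0, "rx": 0, "ry": 0, "rz": 0, "claw": -0.2},
  {"x": -0.187, "y": 0.204, "z": 0, "rx": 0, "ry": 0, "rz": 0, "claw": -0.2},
  {"x": -0.195, "y": 0.213, "z": 0, "rx": 0, "ry": 0, "rz": 0, "claw": -0.2},
  {"x": -0.195, "y": 0.213, "z": 0, "rx": 0, "ry": 0, "rz": 0, "claw": -0.2},
  {"x": -0.195, "y": 0.213, "z": 0, "rx": 0, "ry": 0, "rz": 0, "claw": -0.2},
  {"x": -0.195, "y": 0.213, "z": 0, "rx": 0, "ry": 0, "rz": 0, "claw": -0.2},
])

```text
time: 28.4
tool_pos: [0.539, 0.1792, 0.2265]
tool_rot: [-3.141, -0.001, -2.383]
contact_force: [-0.1, 0.1, -1.5]
opening: 0.0495
grip_force: 18.0
```

```bash
python3 - <<'E'
from h import *
p,W=cloud("side"); cv2.imwrite("pics/s4.png",cv2.resize(p[20:220,100:340],None,fx=3,fy=3))
go((.5377,.189,.111,3.9))
E
```

```text
now [0.5391 0.179  0.2266] [-3.141 -0.    -2.384] t 28.4 q6 -2.14
(0.5377, 0.189, 0.111, 3.9) xyz [-0.0078  0.011   0.1541] r [-0.    -0.001 -0.001] rows 2.8 0.0
```

View pics/s4.png

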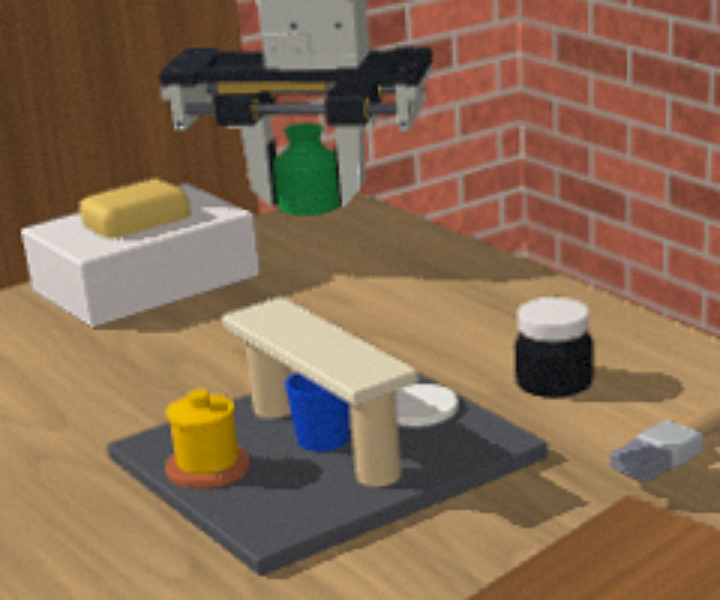

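The vase hangs upright above the tile, which bridges both posts over the cup.

Request:
step_arm([
  {"x": -0.0078, "y": 0.011, "z": 0, "rx": 0, "ry": 0, "rz": 0, "claw": -0.2},
  {"x": -0.0078, "y": 0.011, "z": 0.03, "rx": 0, "ry": 0, "rz": 0, "claw": -0.2},
  {"x": -0.0078, "y": 0.011, "z": 0.07, "rx": 0, "ry": 0, "rz": 0, "claw": -0.2},
  {"x": -0.0078, "y": 0.011, "z": 0.105, "rx": 0, "ry": 0, "rz": 0, "claw": -0.2},
  {"x": -0.0078, "y": 0.011, "z": 0.13, "rx": 0, "ry": 0, "rz": 0, "claw": -0.2},
  {"x": -0.0078, "y": 0.011, "z": 0.142, "rx": 0, "ry": 0, "rz": 0, "claw": -0.2},
  {"x": -0.0078, "y": 0.011, "z": 0.148, "rx": 0, "ry": 0, "rz": 0, "claw": -0.2},
  {"x": -0.0078, "y": 0.011, "z": 0.15, "rx": 0, "ry": 0, "rz": 0, "claw": -0.2},
  {"x": -0.0078, "y": 0.011, "z": 0.15, "rx": 0, "ry": 0, "rz": 0, "claw": -0.2},
  {"x": -0.0078, "y": 0.011, "z": 0.15, "rx": 0, "ry": 0, "rz": 0, "claw": -0.2},
  {"x": -0.0078, "y": 0.011, "z": 0.15, "rx": 0, "ry": 0, "rz": 0, "claw": -0.2},
])

```text
time: 29.37
tool_pos: [0.5381, 0.191, 0.1153]
tool_rot: [-3.14, 0.002, -2.382]
contact_force: [0.8, 0.7, -1.1]
opening: 0.0498
grip_force: 18.0
```

Request:
step_arm([
  {"x": 0.0014, "y": -0.0014, "z": 0.0015, "rx": 0, "ry": 0, "rz": 0, "claw": -0.2},
  {"x": 0.0014, "y": -0.0014, "z": 0.003, "rx": 0, "ry": 0, "rz": 0, "claw": -0.2},
  {"x": 0.0014, "y": -0.0014, "z": 0.0045, "rx": 0, "ry": 0, "rz": 0, "claw": -0.2},
  {"x": 0.0014, "y": -0.0014, "z": 0.0055, "rx": 0, "ry": 0, "rz": 0, "claw": -0.2},
  {"x": 0.0014, "y": -0.0014, "z": 0.0055, "rx": 0, "ry": 0, "rz": 0, "claw": -0.2},
  {"x": 0.0014, "y": -0.0014, "z": 0.0055, "rx": 0, "ry": 0, "rz": 0, "claw": -0.2},
])

```text
time: 29.87
tool_pos: [0.5375, 0.1893, 0.1109]
tool_rot: [-3.141, 0.001, -2.382]
contact_force: [-2.1, -1.0, 5.3]
opening: 0.0497
grip_force: 18.0
```

Request:
step_arm([
  {"x": 0, "y": 0, "z": 0, "rx": 0, "ry": 0, "rz": 0, "claw": 0.2},
  {"x": 0, "y": 0, "z": 0, "rx": 0, "ry": 0, "rz": 0, "claw": 0.5},
  {"x": 0, "y": 0, "z": 0, "rx": 0, "ry": 0, "rz": 0, "claw": 0.6},
  {"x": 0, "y": 0, "z": 0, "rx": 0, "ry": 0, "rz": 0, "claw": 0.6},
  {"x": 0, "y": 0, "z": -0.02, "rx": 0, "ry": 0, "rz": 0, "claw": 0.6},
  {"x": 0, "y": 0, "z": -0.06, "rx": 0, "ry": 0, "rz": 0, "claw": 0.6},
  {"x": 0, "y": 0, "z": -0.11, "rx": 0, "ry": 0, "rz": 0, "claw": 0.6},
  {"x": 0, "y": 0, "z": -0.15, "rx": 0, "ry": 0, "rz": 0, "claw": 0.6},
  {"x": 0, "y": 0, "z": -0.15, "rx": 0, "ry": 0, "rz": 0, "claw": 0.6},
  {"x": 0, "y": 0, "z": -0.15, "rx": 0, "ry": 0, "rz": 0, "claw": 0.6},
])

```text
time: 30.7
tool_pos: [0.5382, 0.1895, 0.2241]
tool_rot: [-3.139, 0.004, -2.382]
contact_force: [0.0, -0.1, -0.3]
opening: 0.0734
grip_force: 0.0
```

```bash
python3 - <<'E'
from h import *
p,W=cloud("wrist"); cv2.imwrite("pics/w5.png",p)
m=(W[...,2]>.1)&(W[...,2]<.114)&(np.hypot(W[...,0]-.537,W[...,1]-.19)<.16)
r=cv2.minAreaRect(W[m][:,:2].astype(np.float32)); print('tile',r)
for q in("vase","jar"):top_of("wrist",q)
for q in("cup","tile","jar","vase"):top_of("side",q)
E
```

```text
tile ((0.5383729934692383, 0.18713992834091187), (0.19740624725818634, 0.060486577451229095), 88.55171966552734)
wrist vase 0.79 [255.1, 178.7, 309.9, 249.1] 3088 z 0.1692 encl [0.5392 0.189 ] 0.0156 rect ((0.5386872291564941, 0.18902792036533356), (0.02971442975103855, 0.029724743217229843), 74.26318359375)
wrist jar 0.61 [332.0, 123.0, 390.2, 174.7] 2387 z 0.0845 encl [0.4423 0.2162] 0.0082 rect ((0.4420580565929413, 0.2158653736114502), (0.014585412107408047, 0.01575322449207306), 44.90265655517578)
side cup 0.7 [193.4, 147.0, 215.3, 168.1] 416 z 0.0748 encl [0.5354 0.1942] 0.0291 rect ((0.5256668925285339, 0.19376282393932343), (0.0271231010556221, 0.05769641324877739), 2.419308662414551)
side cup 0.24 [358.6, 160.2, 387.7, 196.1] 870 z 0.0655 encl [ 0.7747 -0.1379] 0.034 rect ((0.7748333811759949, -0.13966873288154602), (0.06042907387018204, 0.0585816353559494), 22.432289123535156)
side tile 0.77 [376.9, 283.2, 466.5, 327.5] 1545 z 0.0136 encl [ 0.5321 -0.4636] 0.073 rect ((0.5315603017807007, -0.4633309543132782), (0.047176294028759, 0.14180193841457367), 12.2452392578125)
side tile 0.67 [162.6, 303.4, 281.1, 375.0] 3664 z 0.017 encl [ 0.232 -0.288] 0.1029 rect ((0.2333255559206009, -0.28756994009017944), (0.06230077147483826, 0.20252448320388794), 18.26179313659668)
side vase 0.91 [192.4, 106.5, 215.0, 133.6] 466 z 0.1708 encl [0.5395 0.1869] 0.0174 rect ((0.5390761494636536, 0.18729731440544128), (0.03370722010731697, 0.023585578426718712), 55.169166564941406)
side vase 0.75 [438.8, 248.5, 452.9, 274.4] 318 z 0.044 encl [ 0.6509 -0.4349] 0.0102 rect ((0.6505590081214905, -0.43488770723342896), (0.018620654940605164, 0.01734207011759281), 75.867431640625)
```

View pics/w5.png

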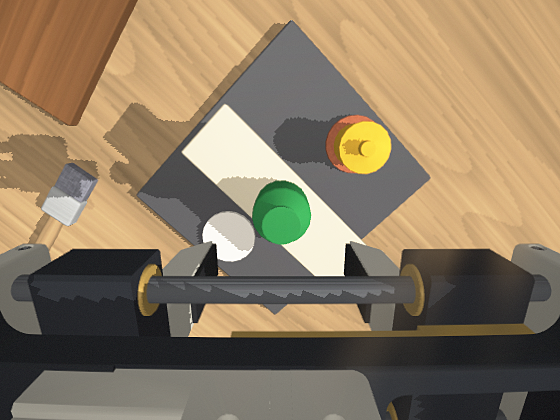

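The vase (282,212) stands in the middle of the tile, the jar (358,145) is on the red disc, the white disc is empty and the gripper is clear.

```bash
python3 -c "
from cell import robot
print(robot.hand_in())"
```

```text
the job is handed in; nothing more can be done
None
```

The kiln shelf is loaded and handed in at about 31 s: by the last camera views the cup, tile, vase and jar are upright and within about 3 mm of their targets. I didn't go near the glaze pot, can or brush, and the hand-in call returned no verdict.

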